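Empty the rinsing shaker of its steel balls

ROBOT

A 6-joint arm with a two-finger parallel gripper is mounted at the origin on the work surface. World frame = base frame: x ahead of the robot, y to its left, z up, the work surface at z = 0. Lengths are in m, angles in rad, forces in N, time in s.
With the tool pointing down it reaches from about 0.35 to 0.875 m from the base axis. Payload 15.5 kg.
Tool frame: the origin (TCP) lies midway between the tips of the shut fingers; the grasp point (between the pads) lies 19 mm behind it; x points along the fingers, z is the direction in which the jaws open and shut, and the axes are right-handed (so a half turn about x gives the same grasp; the last joint's range is limited). The gripper opens to 85 mm and grips with 20 to 120 N. Pads are 22 mm wide; open, the fingers measure 114 mm over their backs; the gripper's body (76 mm by 85 mm) begins 54 mm behind the grasp point. The pads swing forward as they close: fully open they stand 13 mm farther back than shut.
Start: joints at [1.127, 0.494, 1.345, -0, 1.302, -0.096], TCP at [0.213, 0.588, 0.231] pointing down, gripper open.
Joint ranges: [-2.91, 2.91], [-0.82, 2.16], [0.22, 2.67], [-1.22, 4.37], [0.12, 2.79], [-3.08, 3.08]. Speed limits (rad/s): [1.89, 1.89, 2.57, 3.01, 3.01, 3.01].

INTERFACE

Orientations are given as [roll, pitch, yaw] about the fixed x, y, z axes, in that order (R = Rz(yaw) Ry(pitch) Rx(roll)).
In Python, from workcell import env gives the robot as it stands.
- The arm moves only by the tool jog_arm, never from a script. Its argument "series" is one flat list of numbers, 5 for each row, row after row: the shift along the tool's x, y, z in m, then the turn about the tool's x in degrees, then the opening in per cent of the stroke, from 0 (shut) to 100 (fully open). In form: [tx, ty, tz, twist, grip, tx, ty, tz, twist, grip, ...]. A call has 1 to 12 rows; each row is the pose to reach, as a shift and turn from the pose commanded when the call began, along the tool's axes at that moment; what a row does not reach only later rows make up. A row lasts 1/12 s, in which the tool goes at most 41.7 mm and 7.16 degrees, less where a joint would pass 70% of its speed; a pose out of reach is approached as far as the arm can. A call with a gripper value outside its range is refused whole. The fingers move at their own pace and stop on an object; "newtons" is the grip in N (left out, the last holds). Time passes only in rows, so rows that repeat a pose let the fingers close. It gives the time, the measured TCP pose, the force and the opening at its end, in the units of the state.
- env.state(): the state, without advancing time (a new reading comes with each control period).
- env.grab_frame(name): name is "scene" or "top" or "wrist"; returns a dict with "image" (384x512x3 uint8, blue, green, red), "depth" (384x512 float32, m along the optical axis (not along the pixel's ray), 0 where there is no reading), "vfov" (degrees; the focal length in pixels is half the picture's height over the tangent of half this angle, whatever the lens; pixels are square), "cx", "cy" (the principal point, pixels), "camera_from_world" (4x4, takes a point from world to camera coordinates); the wrist camera has in their place "T_tool_cam" (4x4, takes a point from camera to tool coordinates, whose origin is the TCP and whose axes are the tool frame's). Camera axes: x right, y down, z forward; pixel columns grow to the right and rows downward; lengths in m; the calibration is good to about 2 mm. A picture is of the moment at which its call begins: read the wrist's pose just before it.
- env.hand_in(): hands the job in, once; it reports no verdict.
The state is a dict: "t": time; "joint_positions": joint angles; "qvel": joint speeds; "effort": joint torques, N m; "position": TCP position; "orientation": TCP orientation; "force": force on the tool from outside, world axes, zero at the start; "wrist_torque": the same for the moment, N m; "grip_width": finger opening in m.
Only numpy, scipy, OpenCV 4.12 (cv2) and the standard library are available. Lean on these libraries where they do the work, as an engineer would, in place of code of your own. Each camera call takes 0.05 s, during which the arm holds its last target.

TASK

The five steel balls of the falling-ball experiment have been rinsed and drained in the clear shaker jar that leans in the tipping cradle. Unscrew the jar's perforated cap and lay it flat, holes upward, on the black drying mat; stand the steel tray on the bench in front of the cradle, below where the mouth comes down, and tip the jar over by the cradle's rear handle until all five balls have rolled out into the tray. Then lower the cradle by its handle back onto its rest, without letting it drop, leave the tray with the balls standing level on the bench, and do not disturb the other things on the table.

Things in the scene. Friction and masses are not known exactly. Their poses are not given: they have to be found in the camera images.
- cap_mid (a point): Middle, half-way up, of the white screw cap: 61 mm diameter, 24 mm tall, 19 small holes in its flat top, 28 to 46 g. z: its axis, out through the top; at the start it leans 35 degrees to the cradle's front. 30 mm clear round it. Coarse thread, hardly any torque: 60 to 110 (best 85) degrees counter-clockwise, seen on its top, frees it, then pull 25 mm or more straight along z; clockwise it jams.
- jar_mouth (a point): Centre of the rim of the clear plastic jar: 46 mm outside, 40 mm bore, 130 mm deep, straight smooth wall. z axis: the jar's axis, out of the mouth. The jar is clamped in the cradle and turns with it. At the start the underside of the cap's top rests on this rim.
- pivot (a point): Middle of the cradle's level pivot axis, 115 mm above the bench, midway between the steel side cheeks (128 mm over all, 133 mm high). Frame of the fixed stand: z up, y along the pivot axis, -x to the front, where the jar leans and pours. The stand is bolted down; its 5 mm base plate reaches 50 mm in front of the pivot, 135 mm behind and 75 mm to either side.
- cradle (a joint): Tip angle of cradle and jar, rad: 0 at rest (jar leaning 35 degrees to the front), grows as it tips to the front, end stop at 1.5 (mouth 31 degrees below level). Balls start out at about 1.1; at 1.4 or more all come within about 2 s. Weighted to fall back to 0: holding it takes some 2 N at the handle; let go high up it drops hard. It must never turn back faster than 2.5 rad/s.
- tip_handle (a point): Middle of the cradle's rear handle: black round bar, 13 mm diameter, 94 mm long, parallel to the pivot axis and 115 mm from it; at rest 4 degrees above level behind the pivot, 123 mm above the bench. It swings up and over the pivot as the cradle tips. Flat side arms hold its ends; grip it between them from above, it turns in a light grip. Frame turns with the cradle, y along the bar.
- tray_spot (a point): Point on the bench 110 mm in front of the pivot where the middle of the tray belongs, long side along the pour, grip at the end away from the cradle (tray x axis along this x axis). The tray then stands 5 mm off the base plate. Frame as the pivot's.
- tray_grip (a point): Holding place of the loose tray's upright grip: black plastic block 12 mm thick (tray x), 44 mm wide (y), reaching from 16 to 64 mm above the tray's underside; this point is 48 mm above it and 61 mm from the tray's middle, at its -x end. Frame: the tray's. The tray weighs 160 to 260 g.
- tray_floor (a point): Middle of the inner floor of the open steel tray, 3 mm above its underside: outside 110 mm (x) by 90 mm (y), walls 28 mm high and 3 mm thick. x axis: from the grip end along the tray.
- mat: Black rubber drying mat stuck to the bench, 140 x 140 mm, 4 mm thick; origin at the centre of its underside, z up, sides along x and y.
- ball1_mid (a point): Centre of a loose steel ball, 16 mm diameter, 17 g; five alike, all in the jar at the start.
- ball2_mid (a point): Centre of a loose steel ball, 16 mm diameter, 17 g; five alike, all in the jar at the start.
- ball3_mid (a point): Centre of a loose steel ball, 16 mm diameter, 17 g; five alike, all in the jar at the start.
- ball4_mid (a point): Centre of a loose steel ball, 16 mm diameter, 17 g; five alike, all in the jar at the start.
- ball5_mid (a point): Centre of a loose steel ball, 16 mm diameter, 17 g; five alike, all in the jar at the start.
- vial: Bystander, loose: small brown glass bottle with black cap, 38 dia x 75 mm; leave it where it is (origin under its middle).
- grating: Bystander, loose: black framed grating on a small aluminium foot, 34 x 56 x 56 high mm; leave it where it is (origin under its middle).
- weight: Bystander, loose: small brass slotted-weight body, 40 dia x 44 high mm; leave it where it is (origin under its middle).
- screwdriver: Bystander, loose: black-handled screwdriver lying down, 170 long mm; leave it where it is (origin under its middle).
- beaker: Bystander, loose: small glass beaker, 56 dia x 70 high mm; leave it where it is (origin under its middle).

How it is judged:
By the outcome, as a careful person would: the job done as asked, in the order asked, and still so for the second after the job is handed in, with the robot touching nothing.
It also fails if it takes over 72 s, if anything falls off the work surface, if the arm or the gripper's body presses on something with over 40 N, if the wrist force passes 120 N, or if a joint passes its speed limit or range.

## Working session

There is one attempt and no reset: what is moved stays moved. The work goes in short steps, Python scripts to look and compute and a tool call to move; the robot and the scene stay as the last step left them, time stands still between calls to the robot, and variables do not carry over. Pictures are saved under pics/ and viewed, and the job is handed in when it is done.

Besides the shell and the picture viewer there is one more tool, called as a command line: name --argument value ..., lists and objects as JSON in quotes. jog_arm: Moves the arm, as the interface text tells. Its arguments: {"type":"object","properties":{"series":{"type":"array","items":{"type":"number"}},"newtons":{"type":"number"}},"required":["series"]}

```bash
ls; mkdir -p pics; python3 - <<'E'
from workcell import env
import cv2,numpy as np,pickle
print(env.state())
d={}
for n in("scene","top","wrist"):
    f=env.grab_frame(n); d[n]=f
    cv2.imwrite(f"pics/a_{n}.png",f["image"])
    print(n,{k:v for k,v in f.items() if k not in("image","depth")}, (f["depth"]>0).mean())
pickle.dump(d,open("a.pkl","wb"))
E
```

```text
pics
{'t': 0.0, 'joint_positions': array([ 1.12749783e+00,  4.94173698e-01,  1.34615255e+00,  9.23074464e-06,
        1.30248414e+00, -9.55097296e-02]), 'qvel': array([-0.001302  ,  0.00073707,  0.00029902, -0.00078853,  0.00125202,
       -0.00055868]), 'effort': array([-4.87083253e-04, -8.82123256e+01, -3.83887839e+01, -3.45773642e-04,
        9.84517392e-03,  2.16703575e-05]), 'position': array([0.21285464, 0.58724848, 0.23069889]), 'orientation': array([ 3.03877646,  1.56957856, -2.02140374]), 'force': array([ 0.09849426,  0.18076502, -0.94433492]), 'wrist_torque': array([-0.02800932,  0.00556693,  0.04374897]), 'grip_width': 0.08531487566764226}
scene {'vfov': 56.57232601767893, 'cx': 257.26707782064284, 'cy': 187.51105711203797, 'camera_from_world': array([[ 0.1306316 ,  0.99137304, -0.01071815, -0.03835313],
       [ 0.5515893 , -0.08165668, -0.83010929, -0.18699594],
       [-0.82382318,  0.10252649, -0.5574977 ,  1.36119153],
       [ 0.        ,  0.        ,  0.        ,  1.        ]])} 0.9961802164713541
top {'vfov': 43.02628286085219, 'cx': 255.9235082102081, 'cy': 196.65210245574195, 'camera_from_world': array([[-0.00475825, -0.99994778,  0.00904369, -0.03285278],
       [-0.98912951,  0.00337721, -0.14700819,  0.51042892],
       [ 0.14696997, -0.00964488, -0.98909393,  1.24723728],
       [ 0.        ,  0.        ,  0.        ,  1.        ]])} 0.9961140950520834
wrist {'vfov': 65.52379134904157, 'cx': 255.0262596921356, 'cy': 193.94217812086617, 'T_tool_cam': array([[ 6.37080793e-04, -2.98849738e-01,  9.54299968e-01,
        -1.43240166e-01],
       [-9.92425345e-04, -9.54299880e-01, -2.98849048e-01,
         7.64061813e-02],
       [ 9.99999305e-01, -7.56680486e-04, -9.04552179e-04,
         8.64641486e-04],
       [ 0.00000000e+00,  0.00000000e+00,  0.00000000e+00,
         1.00000000e+00]])} 0.9959157307942709
```

View pics/a_scene.png

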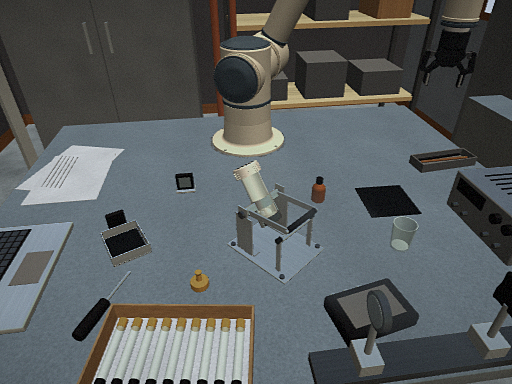

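View pics/a_top.png

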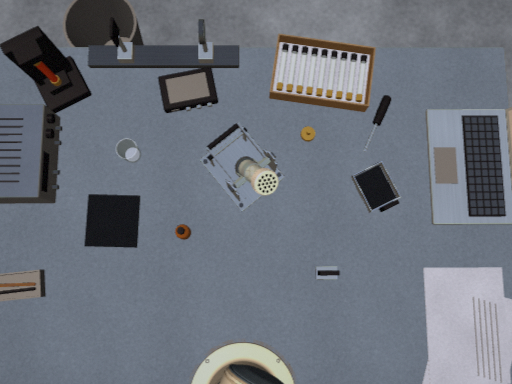

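View pics/a_wrist.png

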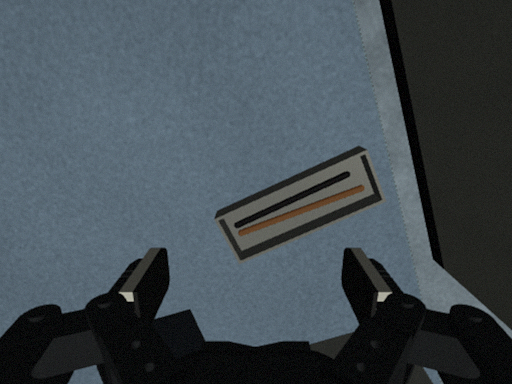

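```bash
cat > h.py <<'E'
import numpy as np,cv2,pickle
from scipy.spatial.transform import Rotation as Ro
def K(f):
    h=f["image"].shape[0]; return h/2/np.tan(np.radians(f["vfov"])/2)
def cam_pose(f,st=None):
    if "camera_from_world" in f: return np.linalg.inv(f["camera_from_world"])
    T=np.eye(4);T[:3,:3]=Ro.from_euler('xyz',st["orientation"]).as_matrix();T[:3,3]=st["position"]
    return T@f["T_tool_cam"]
def cloud(f,st=None):
    d=f["depth"].astype(float);F=K(f);v,u=np.mgrid[:d.shape[0],:d.shape[1]]
    p=np.stack([(u-f["cx"])/F*d,(v-f["cy"])/F*d,d],-1)
    T=cam_pose(f,st);return p@T[:3,:3].T+T[:3,3]
def ray(f,u,v,z,st=None):
    T=cam_pose(f,st);F=K(f);d=T[:3,:3]@np.array([(u-f["cx"])/F,(v-f["cy"])/F,1.])
    o=T[:3,3];return o+d*(z-o[2])/d[2]
def px(f,p,st=None):
    T=np.linalg.inv(cam_pose(f,st));q=T[:3,:3]@np.asarray(p,float)+T[:3,3];F=K(f)
    return np.array([f["cx"]+F*q[0]/q[2],f["cy"]+F*q[1]/q[2]])
def crop(f,x0,y0,x1,y1,s,name):
    cv2.imwrite(name,cv2.resize(f["image"][y0:y1,x0:x1],None,fx=s,fy=s,interpolation=cv2.INTER_CUBIC))
E
python3 - <<'E'
from h import *
d=pickle.load(open("a.pkl","rb"));f=d["top"]
crop(f,180,110,310,220,6,"pics/b1.png")
crop(f,330,80,430,230,4,"pics/b2.png")
crop(d["scene"],210,140,350,290,4,"pics/b3.png")
print(Ro.from_euler('xyz',[3.0388,1.5696,-2.0214]).as_matrix().round(3))
P=cloud(f)
for p in[(264,182),(223,137),(245,165),(377,187),(389,207),(113,220),(300,200)]: print(p,P[p[1],p[0]].round(4))
E
```

```text
[[-0.001 -0.94   0.341]
 [-0.001  0.341  0.94 ]
 [-1.     0.    -0.001]]
(264, 182) [ 0.5214 -0.0524  0.1943]
(223, 137) [0.6472 0.0473 0.1297]
(245, 165) [ 0.5756 -0.0074  0.1305]
(377, 187) [ 0.5412 -0.3658  0.0014]
(389, 207) [ 0.4777 -0.377   0.0683]
(113, 220) [0.4534 0.3486 0.0033]
(300, 200) [ 0.5064 -0.1551 -0.0008]
```

View pics/b1.png

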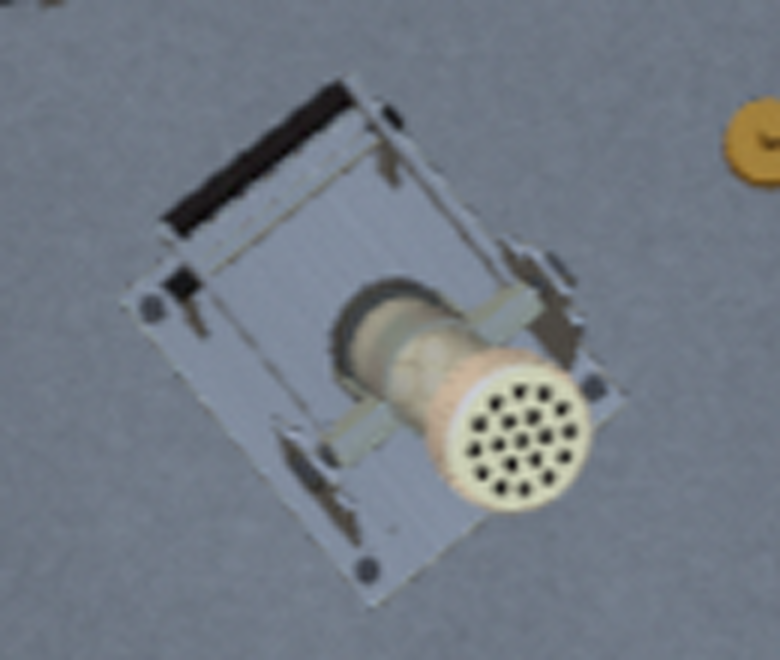

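View pics/b2.png

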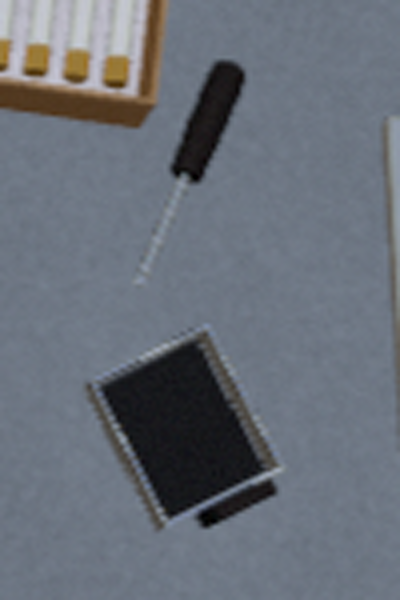

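View pics/b3.png

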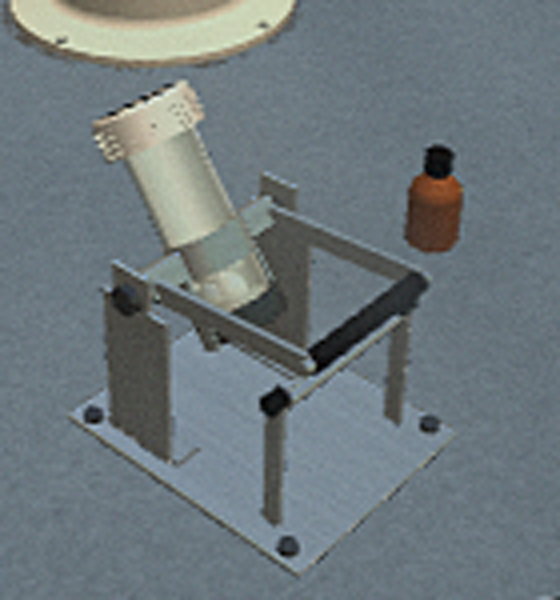

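```bash
python3 - <<'E'
from h import *
d=pickle.load(open("a.pkl","rb"));f=d["top"]
c=lambda u,v:(u/6+180-.4,v/6+110-.4)
L=ray(f,*c(125,298),.005);B=ray(f,*c(372,605),.005);R=ray(f,*c(628,398),.005)
x=(L-B);print("side",np.linalg.norm(x),"front",np.linalg.norm(R-B))
y=(L-B)/np.linalg.norm(L-B); # +x stand (rear)
yf=(B-R)/np.linalg.norm(B-R)
print("stand x yaw",np.degrees(np.arctan2(y[1],y[0])),"from front edge",np.degrees(np.arctan2(yf[1],yf[0]))-90)
h1=ray(f,*c(168,228),.128);h2=ray(f,*c(348,92),.128)
print("handle ends",h1,h2,(h1+h2)/2,np.linalg.norm(h1-h2),np.degrees(np.arctan2((h1-h2)[1],(h1-h2)[0]))-90)
print("front mid",(B+R)/2)
P=cloud(f)
# cap top: fit plane to points near
hsv=cv2.cvtColor(f["image"],cv2.COLOR_BGR2HSV)
sub=P[168:198,250:282].reshape(-1,3);s=sub[(sub[:,2]>.17)]
print(len(s),s[:,2].max(),s.min(0),s.max(0))
m=s
for i in range(6):
    q=m.mean(0);n=np.linalg.svd(m-q)[2][2];n*=np.sign(n[2]);r=(s-q)@n;m=s[abs(r-0)<.003]
print("cap plane",q,n,np.degrees(np.arccos(n[2])),len(m))
print("center by ray+plane")
T=cam_pose(f);F=K(f)
for u,v in [c(520,437),c(522,441)]:
    dd=T[:3,:3]@[(u-f["cx"])/F,(v-f["cy"])/F,1];o=T[:3,3];t=((q-o)@n)/(dd@n);print(o+dd*t)
# tray
c4=lambda u,v:(u/4+330-.4,v/4+80-.4)
tr=[c4(208,327),c4(283,467),c4(160,527),c4(88,385)]
tw=[ray(f,*p,.028) for p in tr];tw=np.array(tw);print(tw,tw.mean(0),[np.linalg.norm(tw[i]-tw[(i+1)%4]) for i in range(4)])
g=[c4(276,480),c4(202,518),c4(205,527),c4(276,492)]
gw=np.array([ray(f,*p,.064) for p in g]);print("grip",gw,gw[1:3].mean(0),gw.mean(0))
# mat
mk=((f["image"].max(2)<40)).astype(np.uint8);mk[:,:70]=0;mk[:180]=0;mk[:,160:]=0
cs,_=cv2.findContours(mk,0,2);k=max(cs,key=cv2.contourArea);rr=cv2.minAreaRect(k);print(rr,[ray(f,*p,.004).round(4) for p in cv2.boxPoints(rr)],ray(f,*rr[0],.004))
for nm,p in dict(vial=(183,232),beaker=(128,150),weight=(308,134),grating=(328,272)).items(): print(nm,P[p[1],p[0]])
E
```

```text
side 0.18061159515410102 front 0.14967539162903537
stand x yaw 38.5268358568869 from front edge 39.017285972782304
handle ends [0.62060104 0.08549904 0.128     ] [0.6786982  0.01098043 0.128     ] [0.64964962 0.04823974 0.128     ] 0.09448969740251584 37.941152952869615
front mid [ 0.52488009 -0.0546315   0.005     ]
601 1.308969166843575 [ 0.32141756 -0.0833446   0.17036857] [ 0.55964266 -0.02209791  1.30896917]
cap plane [ 0.50970745 -0.04879173  0.27626003] [ 0.74132996 -0.65374955  0.15179399] 81.26909487103748 81
center by ray+plane
[ 0.31887184 -0.02209672  1.32323172]
[ 0.31581298 -0.02152803  1.34061978]
[[ 0.60675596 -0.37410391  0.028     ]
 [ 0.5112569  -0.4201382   0.028     ]
 [ 0.47131255 -0.33639654  0.028     ]
 [ 0.56725684 -0.29178942  0.028     ]] [ 0.53914556 -0.35560702  0.028     ] [np.float64(0.10601521004438863), np.float64(0.09278047311849134), np.float64(0.10580690382949887), np.float64(0.09130091101826958)]
grip [[ 0.49743207 -0.40400935  0.064     ]
 [ 0.47284217 -0.3549568   0.064     ]
 [ 0.46699261 -0.35664798  0.064     ]
 [ 0.48959615 -0.40363365  0.064     ]] [ 0.46991739 -0.35580239  0.064     ] [ 0.48171575 -0.37981194  0.064     ]
((112.01603698730469, 220.5350341796875), (52.520511627197266, 50.762935638427734), 1.9749339818954468) [array([0.3868, 0.4204, 0.004 ]), array([0.5234, 0.4221, 0.004 ]), array([0.518 , 0.2804, 0.004 ]), array([0.3814, 0.2809, 0.004 ])] [0.45188806 0.35098977 0.004     ]
vial [0.41519531 0.15080171 0.0720803 ]
beaker [ 6.46930490e-01  3.15949477e-01 -5.43498659e-04]
weight [ 0.68368207 -0.17739381  0.02607104]
grating [ 0.31307822 -0.21686247  0.05898711]
```

```bash
python3 - <<'E'
from h import *
d=pickle.load(open("a.pkl","rb"));f=d["top"]
P=cloud(f)
sub=P[168:200,250:284].reshape(-1,3);s=sub[(sub[:,2]>.15)&(sub[:,2]<.3)]
a=np.array([-.7837*np.sin(np.radians(35)),-.6211*np.sin(np.radians(35)),np.cos(np.radians(35))])
h=s@a;hist,e=np.histogram(h,np.arange(h.min(),h.max()+.001,.001));k=hist.argmax();lvl=e[k]
print(list(zip(e.round(4),hist))[-16:])
T=cam_pose(f);F=K(f)
# white top ellipse by colour
u0,v0=250,165
im=f["image"][165:200,245:285]
hsv=cv2.cvtColor(im,cv2.COLOR_BGR2HSV)
for u,v in [(520/6+180-.4,437/6+110-.4)]:
    dd=T[:3,:3]@[(u-f["cx"])/F,(v-f["cy"])/F,1];o=T[:3,3]
    for L in (np.median(h[h>h.max()-.006]),lvl):
        t=(L-o@a)/(dd@a);p=o+dd*t;print("top centre",L,p,"mid",p-.012*a)
f3=d["scene"]
E
```

```text
[(np.float64(-0.0652), np.int64(5)), (np.float64(-0.0642), np.int64(6)), (np.float64(-0.0632), np.int64(9)), (np.float64(-0.0622), np.int64(3)), (np.float64(-0.0612), np.int64(15)), (np.float64(-0.0602), np.int64(18)), (np.float64(-0.0592), np.int64(30)), (np.float64(-0.0582), np.int64(51)), (np.float64(-0.0572), np.int64(70)), (np.float64(-0.0562), np.int64(107)), (np.float64(-0.0552), np.int64(81)), (np.float64(-0.0542), np.int64(63)), (np.float64(-0.0532), np.int64(39)), (np.float64(-0.0522), np.int64(11)), (np.float64(-0.0512), np.int64(3)), (np.float64(-0.0502), np.int64(1))]
top centre -0.054362649327427626 [ 0.52040136 -0.05761879  0.19414873] mid [ 0.5257955  -0.05334381  0.18431891]
top centre -0.05615429642215025 [ 0.52076141 -0.05768226  0.19213152] mid [ 0.52615556 -0.05340728  0.18230169]
```

jog_arm --series '[-0.05,-0.513,-0.495,-32.3,100,-0.05,-0.513,-0.495,-32.3,100,-0.05,-0.513,-0.495,-32.3,100,-0.05,-0.513,-0.495,-32.3,100,-0.05,-0.513,-0.495,-32.3,100,-0.05,-0.513,-0.495,-32.3,100,-0.05,-0.513,-0.495,-32.3,100,-0.05,-0.513,-0.495,-32.3,100,-0.05,-0.513,-0.495,-32.3,100,-0.05,-0.513,-0.495,-32.3,100,-0.05,-0.513,-0.495,-32.3,100,-0.05,-0.513,-0.495,-32.3,100]'

```text
t: 1.15
position: [0.4285, 0.1466, 0.2658]
orientation: [-1.194, 1.571, 0.592]
force: [1.5, 0.7, 0.5]
grip_width: 0.0853
```

```bash
cat >> h.py <<'E'
def tool(st): return Ro.from_euler('xyz',st["orientation"]).as_matrix()
def rel(st,p,yaw=None):
    R=tool(st);d=R.T@(np.asarray(p)-st["position"])
    cy=np.degrees(np.arctan2(R[1,2],R[0,2]))
    tw=0 if yaw is None else -((yaw-cy+180)%360-180)
    print("t",round(st["t"],2),"pos",st["position"].round(4),"zyaw",round(cy,2),"q",st["joint_positions"].round(2),"F",st["force"].round(1),"w",round(st["grip_width"],4))
    print("-> rel",d.round(4),"twist",round(tw,2))
E
python3 - <<'E'
from h import *; from workcell import env
rel(env.state(),[.526,-.0534,.265],102.4)
E
```

```text
t 1.15 pos [0.4285 0.1466 0.2658] zyaw 102.38 q [ 0.2   0.21  1.7   0.    1.23 -1.59] F [1.5 0.7 0.5] w 0.0853
-> rel [ 0.0008 -0.0523 -0.2162] twist -0.02
```

jog_arm --series '[0,-0.052,-0.212,0,100,0,-0.052,-0.212,0,100,0,-0.052,-0.212,0,100,0,-0.052,-0.212,0,100,0,-0.052,-0.212,0,100,0,-0.052,-0.212,0,100,0,-0.052,-0.212,0,100,0,-0.052,-0.212,0,100]'

```text
t: 1.82
position: [0.5241, -0.0476, 0.2652]
orientation: [0.981, 1.57, 2.766]
force: [-0.1, 0.3, -1.4]
grip_width: 0.0856
```

```bash
python3 - <<'E'
from h import *; from workcell import env
st=env.state();rel(st,[.526,-.0534,.1635],102.4)
f=env.grab_frame("wrist");cv2.imwrite("pics/c1.png",f["image"]);pickle.dump((st,f),open("c1.pkl","wb"))
E
```

```text
t 1.82 pos [ 0.5241 -0.0476  0.2652] zyaw 102.29 q [-0.2   0.32  1.54  0.    1.28 -1.99] F [-0.1  0.3 -1.4] w 0.0856
-> rel [ 0.1017 -0.0007 -0.0061] twist -0.11
```

View pics/c1.png

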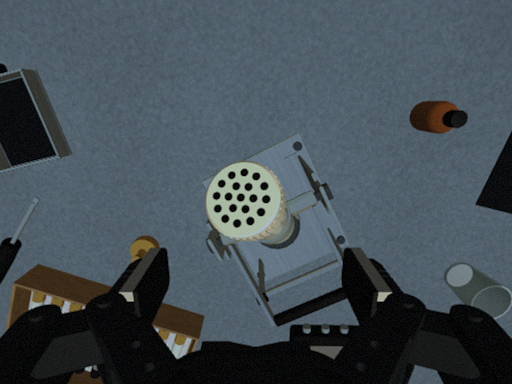

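```bash
cat >> h.py <<'E'
A35=np.array([-.7837*np.sin(np.radians(35)),-.6211*np.sin(np.radians(35)),np.cos(np.radians(35))])
def captop(f,st,box):
    x0,y0,x1,y1=box;im=f["image"].astype(int)
    lum=im.mean(2);m=np.zeros(lum.shape,np.uint8);m[y0:y1,x0:x1]=(lum[y0:y1,x0:x1]>165)
    m=cv2.morphologyEx(m,cv2.MORPH_CLOSE,np.ones((11,11)))
    k=max(cv2.findContours(m,0,1)[0],key=cv2.contourArea);e=cv2.fitEllipse(cv2.convexHull(k))
    return e,m
def hit(f,st,u,v,L,a=A35):
    T=cam_pose(f,st);F=K(f);dd=T[:3,:3]@[(u-f["cx"])/F,(v-f["cy"])/F,1];o=T[:3,3];return o+dd*((L-o@a)/(dd@a))
E
python3 - <<'E'
from h import *
st,f=pickle.load(open("c1.pkl","rb"))
e,m=captop(f,st,(195,150,300,250));print(e,K(f))
P=cloud(f,st);L=np.median((P[m>0]@A35));print(L)
p=hit(f,st,*e[0],L);print("top",p,"mid",p-.012*A35)
# plane normal from depth
q=P[m>0];q=q[abs(q@A35-L)<.006];n=np.linalg.svd(q-q.mean(0))[2][2];n*=np.sign(n[2]);print(n,np.degrees(np.arccos(n[2])),np.degrees(np.arctan2(n[1],n[0])))
# pivot/plates: bolts and front edge
E
```

```text
((242.9054718017578, 200.1767578125), (72.13529968261719, 75.49711608886719), 22.33610725402832) 298.36126435526063
-0.05571135110539419
top [ 0.52214204 -0.05686343  0.19378598] mid [ 0.52753619 -0.05258845  0.18395616]
[-0.43926697 -0.35710835  0.82432892] 34.47948746822491 -140.89012190089562
```

```bash
python3 - <<'E'
from h import *; from workcell import env
rel(env.state(),[.527,-.053,.158],102.6)
E
```

```text
t 1.87 pos [ 0.5239 -0.0468  0.2654] zyaw 102.36 q [-0.2   0.32  1.54  0.    1.28 -1.99] F [-0.3 -0.1  0.1] w 0.085
-> rel [ 0.1074 -0.0018 -0.0068] twist -0.24
```

jog_arm --series '[0.03,-0.002,-0.007,0,100,0.07,-0.002,-0.007,0,100,0.107,-0.002,-0.007,0,100,0.107,-0.002,-0.007,0,100,0.107,-0.002,-0.007,0,100]'

```text
t: 2.28
position: [0.5266, -0.0524, 0.1583]
orientation: [1.111, 1.567, 2.899]
force: [1.4, 0.1, 1.2]
grip_width: 0.0854
```

```bash
python3 - <<'E'
from h import *; from workcell import env
st=env.state();rel(st,[.527,-.053,.158],102.6)
f=env.grab_frame("wrist");cv2.imwrite("pics/c2.png",f["image"]);pickle.dump((st,f),open("c2.pkl","wb"))
E
```

```text
t 2.28 pos [ 0.5266 -0.0524  0.1583] zyaw 102.45 q [-0.21  0.45  1.67  0.    1.03 -2.  ] F [1.4 0.1 1.2] w 0.0854
-> rel [ 0.0003 -0.0002 -0.0006] twist -0.15
```

View pics/c2.png

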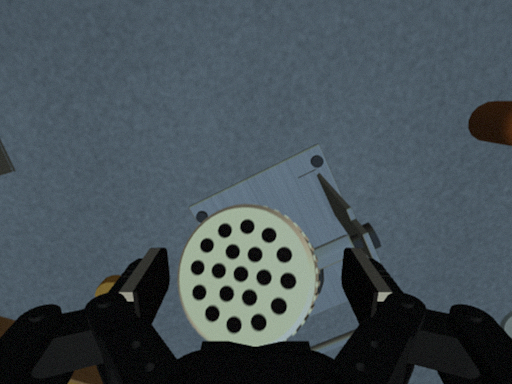

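jog_arm --series '[0,0,0,0,60,0,0,0,0,60,0,0,0,0,60,0,0,0,0,60,0,0,0,0,60,0,0,0,0,60]' --newtons 30

```text
t: 2.83
position: [0.5286, -0.0541, 0.1605]
orientation: [-2.147, 1.568, -0.361]
force: [-2.2, -1.3, 7.6]
grip_width: 0.0627
```

jog_arm --series '[0,0,0,-5,60,0,0,0,-10,60,0,0,0,-15,60,0,0,0,-20,60,0,0,0,-25,60,0,0,0,-30,60,0,0,0,-35,60,0,0,0,-40,60,0,0,0,-45,60,0,0,0,-50,60,0,0,0,-52,60,0,0,0,-52,60]'

```text
t: 3.83
position: [0.5284, -0.0539, 0.1606]
orientation: [-3.029, 1.568, -0.331]
force: [-6.5, -1.0, 12.4]
grip_width: 0.061
```

```bash
python3 - <<'E'
from h import *; from workcell import env
st=env.state();rel(st,[.527,-.053,.158],102.6)
f=env.grab_frame("wrist");cv2.imwrite("pics/c3.png",f["image"]);pickle.dump((st,f),open("c3.pkl","wb"))
E
```

```text
t 3.83 pos [ 0.5284 -0.0539  0.1606] zyaw 154.54 q [-0.21  0.45  1.66 -0.    1.03 -2.91] F [-6.5 -1.  12.4] w 0.061
-> rel [ 0.0026 -0.0002  0.0016] twist 51.94
```

View pics/c3.png

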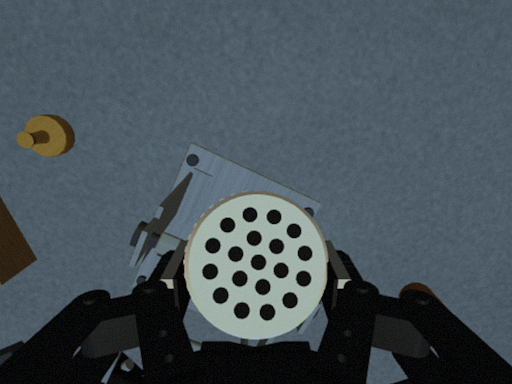

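```bash
cat >> h.py <<'E'
def phase(f,st,box,L=-0.0557):
    x0,y0,x1,y1=box;g=f["image"][y0:y1,x0:x1].mean(2)
    m=(g<70).astype(np.uint8);n,lab,s,c=cv2.connectedComponentsWithStats(m)
    ar=s[1:,4];cc=c[1:];asp=s[1:,2]/s[1:,3]
    ok=(ar>15)&(ar<400)&(asp>.6)&(asp<1.6)&(s[1:,0]>0)&(s[1:,1]>0);cc=cc[ok]
    # background around bright
    ex=np.array([-.7837,-.6211,0])*np.cos(np.radians(35))-np.array([0,0,1])*np.sin(np.radians(35));ey=np.cross(A35,ex)
    W=np.array([hit(f,st,u+x0,v+y0,L) for u,v in cc]);Q=np.c_[W@ex,W@ey]
    # central: iterate to the cluster
    for i in range(10):
        m0=np.median(Q,axis=0);k=np.linalg.norm(Q-m0,axis=1)<.03;Q=Q[k];W=W[k]
    c0=Q.mean(0);r=Q-c0;rr=np.linalg.norm(r,axis=1);th=np.arctan2(r[:,1],r[:,0])
    print(len(Q),"centre",W.mean(0).round(4),"mid",(W.mean(0)-.012*A35).round(4),"radii mm",np.sort(rr*1e3).round(1))
    for lo,hi,nn in((.004,.014,6),(.014,.026,12)):
        k=(rr>lo)&(rr<hi);z=np.exp(1j*nn*th[k]).mean();print(nn,k.sum(),"phase deg",round(np.degrees(np.angle(z))/nn,2),"of",360/nn,abs(z).round(2))
E
python3 - <<'E'
from h import *
for n,b in(("c1",(195,150,300,250)),("c2",(180,205,325,345)),("c3",(185,190,330,335))):
    st,f=pickle.load(open(n+".pkl","rb"));phase(f,st,b)
E
```

```text
19 centre [ 0.5207 -0.0592  0.192 ] mid [ 0.5261 -0.055   0.1822] radii mm [ 0.1  9.9 10.  10.  10.  10.  10.1 19.9 20.  20.  20.  20.  20.  20.
 20.  20.  20.  20.1 20.1]
6 6 phase deg 0.59 of 60.0 1.0
12 12 phase deg 0.58 of 30.0 1.0
19 centre [ 0.5213 -0.0594  0.1922] mid [ 0.5267 -0.0552  0.1824] radii mm [ 0.  10.  10.  10.  10.  10.  10.  20.  20.  20.  20.  20.  20.  20.
 20.  20.  20.  20.1 20.1]
6 6 phase deg 0.57 of 60.0 1.0
12 12 phase deg 0.53 of 30.0 1.0
19 centre [ 0.5227 -0.0628  0.1915] mid [ 0.5281 -0.0586  0.1817] radii mm [ 0.2 10.3 10.3 10.4 10.5 10.6 10.6 20.4 20.4 20.6 20.6 20.7 20.7 20.8
 20.8 21.  21.3 21.4 21.6]
6 6 phase deg -27.45 of 60.0 0.99
12 12 phase deg 2.55 of 30.0 0.99
```

jog_arm --series '[0,0,0,0,100,0,0,0,0,100,0,0,0,0,100,0,0,0,7,100,0,0,0,14,100,0,0,0,21,100,0,0,0,28,100,0,0,0,35,100,0,0,0,42,100,0,0,0,49,100,0,0,0,55,100,0,0,0,55,100]'

```text
t: 4.88
position: [0.5281, -0.0538, 0.1589]
orientation: [-1.856, 1.57, -0.127]
force: [0.4, 0.1, 0.0]
grip_width: 0.0857
```

```bash
python3 - <<'E'
from h import *; from workcell import env
st=env.state();rel(st,[.527,-.0545,.158],100)
f=env.grab_frame("wrist");cv2.imwrite("pics/c4.png",f["image"]);pickle.dump((st,f),open("c4.pkl","wb"))
phase(f,st,(170,180,330,345))
E
```

```text
t 4.88 pos [ 0.5281 -0.0538  0.1589] zyaw 99.05 q [-0.21  0.45  1.67  0.    1.03 -1.94] F [0.4 0.1 0. ] w 0.0857
-> rel [ 0.0009  0.0012 -0.0005] twist -0.95
18 centre [ 0.5258 -0.0622  0.1935] mid [ 0.5312 -0.0579  0.1837] radii mm [ 1.4  8.8  9.5 10.1 10.4 11.1 11.3 18.9 19.3 19.6 19.9 20.  20.3 20.6
 20.8 20.9 21.3 21.5]
6 6 phase deg -24.17 of 60.0 0.83
12 11 phase deg 5.56 of 30.0 0.78
```

View pics/c4.png

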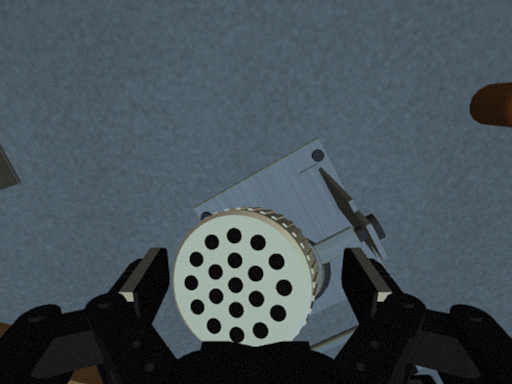

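```bash
sed -i 's/c0=Q.mean(0);r=Q-c0/c0=Q[np.linalg.norm(Q-Q.mean(0),axis=1).argmin()];r=Q-c0/; s/W.mean(0)/W[np.linalg.norm(Q-Q.mean(0),axis=1).argmin()]/g' h.py
python3 - <<'E'
from h import *
for n,b in(("c2",(180,205,325,345)),("c3",(185,190,330,335)),("c4",(170,180,330,345))):
    st,f=pickle.load(open(n+".pkl","rb"));phase(f,st,b)
    P=cloud(f,st);x0,y0,x1,y1=b
    m=np.zeros(P.shape[:2],bool);m[y0:y1,x0:x1]=(f["image"].mean(2)>165)[y0:y1,x0:x1];q=P[m]
    for i in range(5):
        c=np.median(q,axis=0);nn=np.linalg.svd(q-q.mean(0))[2][2];nn*=np.sign(nn[2]);r=(q-q.mean(0))@nn;q=q[abs(r)<.004]
    print("n",nn.round(3),"tilt",np.degrees(np.arccos(nn[2])).round(2),np.degrees(np.arctan2(nn[1],nn[0])).round(1),"L",(q@A35).mean())
E
```

```text
19 centre [ 0.5213 -0.0594  0.1922] mid [ 0.5267 -0.0552  0.1824] radii mm [ 0. 10. 10. 10. 10. 10. 10. 20. 20. 20. 20. 20. 20. 20. 20. 20. 20. 20.
 20.]
6 6 phase deg 0.57 of 60.0 1.0
12 12 phase deg 0.53 of 30.0 1.0
n [-0.439 -0.356  0.825] tilt 34.44 -140.9 L -0.055851643322232386
19 centre [ 0.5229 -0.0628  0.1916] mid [ 0.5283 -0.0586  0.1818] radii mm [ 0.  10.2 10.4 10.4 10.4 10.6 10.7 20.3 20.3 20.5 20.6 20.6 20.6 20.7
 20.8 21.2 21.4 21.7 21.8]
6 6 phase deg -27.45 of 60.0 1.0
12 12 phase deg 2.55 of 30.0 0.99
n [-0.277 -0.368  0.888] tilt 27.44 -127.0 L -0.05275056347382927
18 centre [ 0.5269 -0.0619  0.1942] mid [ 0.5323 -0.0576  0.1844] radii mm [ 0.   9.7  9.8 10.  10.2 10.5 10.7 18.8 19.4 20.  20.1 20.1 20.6 20.7
 20.7 20.7 21.5 21.6]
6 6 phase deg -24.42 of 60.0 0.98
12 11 phase deg 5.36 of 30.0 0.94
n [-0.255 -0.318  0.913] tilt 24.07 -128.7 L -0.05181213231682698
```

```bash
python3 - <<'E'
from h import *; from workcell import env
f=env.grab_frame("scene");pickle.dump(f,open("s1.pkl","wb"))
crop(f,200,110,350,250,5,"pics/d1.png")
E
```

```text
(no output)
```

View pics/d1.png

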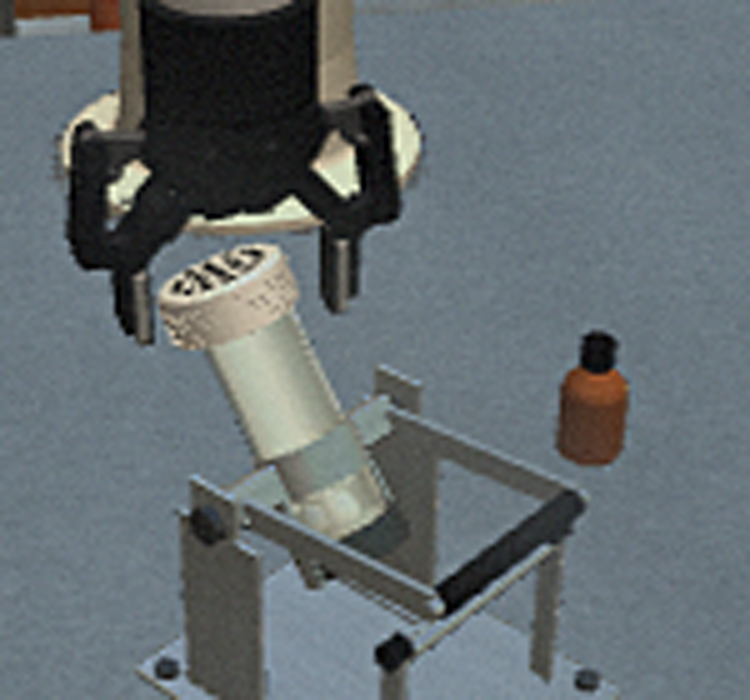

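```bash
python3 - <<'E'
from h import *
st,f=pickle.load(open("c4.pkl","rb"));crop(f,160,190,400,384,3,"pics/d2.png")
E
```

```text
(no output)
```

View pics/d2.png

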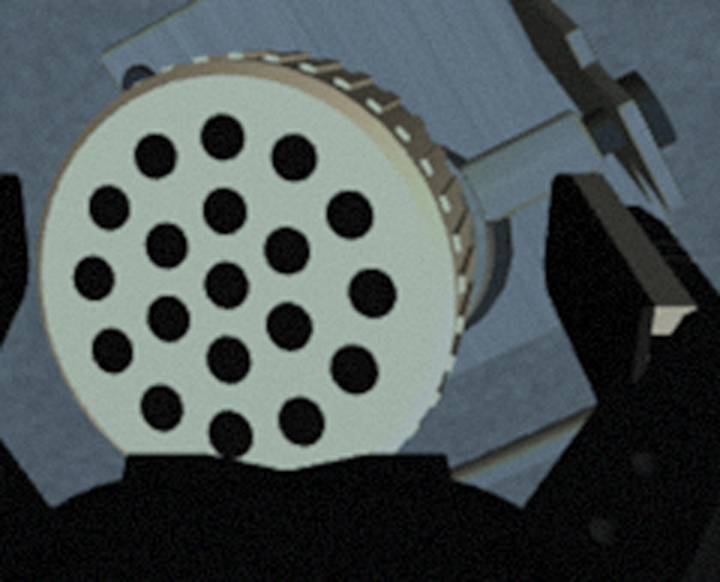

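jog_arm --series '[0,-0.001,-0.003,0,60,0,-0.001,-0.003,0,60,0,-0.001,-0.003,0,60,0,-0.001,-0.003,0,60,0,-0.001,-0.003,0,60,0,-0.001,-0.003,-5,60,0,-0.001,-0.003,-10,60,0,-0.001,-0.003,-15,60,0,-0.001,-0.003,-20,60,0,-0.001,-0.003,-25,60,0,-0.001,-0.003,-30,60,0,-0.001,-0.003,-30,60]'

```text
t: 5.98
position: [0.5295, -0.0564, 0.1586]
orientation: [-1.057, 1.57, 1.207]
force: [1.5, 4.6, -0.9]
grip_width: 0.061
```

```bash
cat > look.py <<'E'
import sys
from h import *; from workcell import env
st=env.state();rel(st,[.529,-.056,.159],157)
f=env.grab_frame("wrist");cv2.imwrite(f"pics/{sys.argv[1]}.png",f["image"]);pickle.dump((st,f),open(sys.argv[1]+".pkl","wb"))
b=(170,180,335,345);phase(f,st,b)
P=cloud(f,st);x0,y0,x1,y1=b
m=np.zeros(P.shape[:2],bool);m[y0:y1,x0:x1]=(f["image"].mean(2)>165)[y0:y1,x0:x1];q=P[m]
for i in range(5):
    nn=np.linalg.svd(q-q.mean(0))[2][2];nn*=np.sign(nn[2]);r=(q-q.mean(0))@nn;q=q[abs(r)<.004]
print("n",nn.round(3),"tilt",np.degrees(np.arccos(nn[2])).round(2),np.degrees(np.arctan2(nn[1],nn[0])).round(1),"L",(q@A35).mean())
E
python3 look.py c5
```

```text
t 5.98 pos [ 0.5295 -0.0564  0.1586] zyaw 129.72 q [-0.22  0.45  1.66  0.    1.03 -2.48] F [ 1.5  4.6 -0.9] w 0.061
-> rel [-0.0004  0.0001  0.0006] twist -27.28
19 centre [ 0.5257 -0.061   0.194 ] mid [ 0.5311 -0.0567  0.1841] radii mm [ 0.  10.  10.  10.3 10.3 10.3 10.3 19.6 19.7 19.9 20.  20.3 20.5 20.7
 20.8 21.  21.  21.  21. ]
6 6 phase deg -12.74 of 60.0 1.0
12 12 phase deg -12.71 of 30.0 1.0
n [-0.254 -0.334  0.908] tilt 24.83 -127.2 L -0.05195644257827032
```

View pics/c5.png

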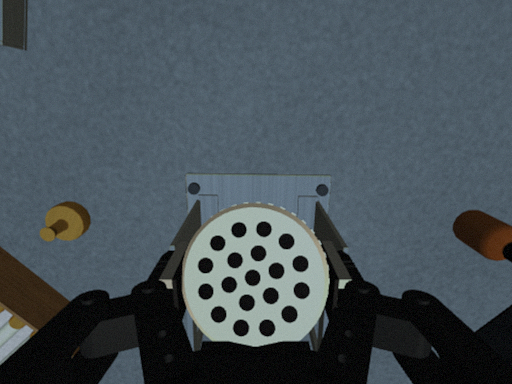

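jog_arm --series '[0,0,0,-5,60,0,0,0,-10,60,0,0,0,-15,60,0,0,0,-20,60,0,0,0,-25,60,0,0,0,-30,60,0,0,0,-32,60,0,0,0,-32,60]'

```text
t: 6.7
position: [0.5269, -0.0558, 0.1588]
orientation: [0.075, 1.566, 2.892]
force: [-17.5, 6.8, 21.3]
grip_width: 0.0604
```

```bash
python3 look.py c6
```

```text
t 6.7 pos [ 0.5269 -0.0558  0.1588] zyaw 161.4 q [-0.22  0.45  1.66  0.    1.03 -3.04] F [-17.5   6.8  21.3] w 0.0604
-> rel [-0.0002 -0.0005 -0.002 ] twist 4.4
19 centre [ 0.5254 -0.0612  0.1937] mid [ 0.5308 -0.0569  0.1839] radii mm [ 0.  10.2 10.5 10.6 10.7 10.8 11.2 20.1 20.3 20.7 20.8 20.9 21.  21.1
 21.4 21.8 22.4 22.9 23.1]
6 6 phase deg 9.12 of 60.0 0.99
12 12 phase deg 9.08 of 30.0 0.96
n [-0.136 -0.391  0.91 ] tilt 24.47 -109.2 L -0.05076963490727458
```

jog_arm --series '[0,0,0,0,100,0,0,0,0,100,0,0,0,0,100,0,0,0,7,100,0,0,0,14,100,0,0,0,21,100,0,0,0,28,100,0,0,0,35,100,0,0,0,42,100,0,0,0,48,100,0,0,0,48,100]'

```text
t: 7.67
position: [0.5296, -0.0567, 0.1585]
orientation: [-2.652, 1.571, -0.68]
force: [0.1, 0.0, 0.9]
grip_width: 0.0856
```

```bash
python3 look.py c7
```

```text
t 7.67 pos [ 0.5296 -0.0567  0.1585] zyaw 113.0 q [-0.22  0.45  1.66 -0.    1.03 -2.19] F [0.1 0.  0.9] w 0.0856
-> rel [-0.0005  0.0002  0.0009] twist -44.0
20 centre [ 0.5199 -0.0613  0.1906] mid [ 0.5253 -0.0571  0.1808] radii mm [ 0.   9.8  9.9 10.1 10.1 10.2 10.3 19.3 19.5 19.7 19.9 20.2 20.2 20.3
 20.4 20.4 20.5 20.6 20.7 28.6]
6 6 phase deg 8.5 of 60.0 1.0
12 12 phase deg 8.52 of 30.0 0.99
n [-0.475 -0.455  0.753] tilt 41.12 -136.3 L -0.050147384921716845
```

View pics/c7.png

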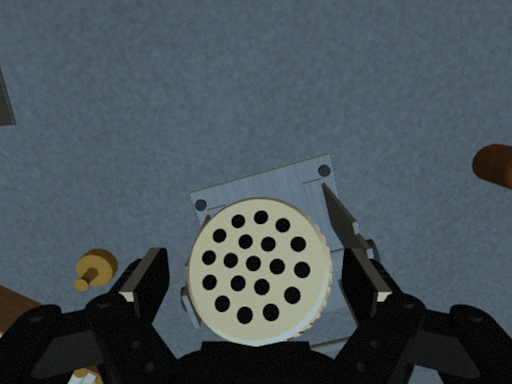

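jog_arm --series '[0,0.003,0.002,0,60,0,0.003,0.002,0,60,0,0.003,0.002,0,60,0,0.003,0.002,0,60,0,0.003,0.002,0,60,0,0.003,0.002,-5,60,0,0.003,0.002,-10,60,0,0.003,0.002,-15,60,0,0.003,0.002,-18,60,0,0.003,0.002,-18,60]'

```text
t: 8.55
position: [0.526, -0.0564, 0.1591]
orientation: [3.036, 1.57, -0.95]
force: [-4.2, -3.3, 10.6]
grip_width: 0.0623
```

```bash
python3 look.py c8
```

```text
t 8.55 pos [ 0.526  -0.0564  0.1591] zyaw 131.62 q [-0.22  0.45  1.67 -0.    1.02 -2.52] F [-4.2 -3.3 10.6] w 0.0623
-> rel [ 0.0001 -0.0025 -0.0017] twist -25.38
19 centre [ 0.5222 -0.0628  0.1912] mid [ 0.5276 -0.0586  0.1814] radii mm [ 0.   9.9 10.1 10.2 10.2 10.3 10.4 19.4 19.5 19.8 20.  20.3 20.6 20.6
 20.7 20.7 20.8 21.  21. ]
6 6 phase deg 21.9 of 60.0 1.0
12 12 phase deg -8.11 of 30.0 0.99
n [-0.32  -0.53   0.785] tilt 38.25 -121.1 L -0.050597397921083684
```

View pics/c8.png

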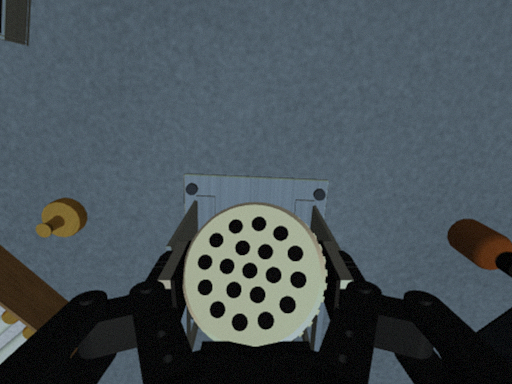

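jog_arm --series '[-0.004,0.003,0,0,55,-0.01,0.007,0,0,55,-0.016,0.0115,0.001,0,55,-0.025,0.0175,0.001,0,55,-0.033,0.023,0.001,0,55,-0.033,0.023,0.001,0,55]' --newtons 40

```text
t: 9.1
position: [0.5077, -0.0712, 0.1935]
orientation: [-2.636, 1.569, -0.344]
force: [1.3, 0.8, -0.8]
grip_width: 0.0619
```

```bash
python3 look.py c9; python3 - <<'E'
from h import *; from workcell import env
f=env.grab_frame("scene");pickle.dump(f,open("s2.pkl","wb"))
crop(f,200,90,350,230,5,"pics/d3.png")
E
```

```text
t 9.1 pos [ 0.5077 -0.0712  0.1935] zyaw 131.34 q [-0.26  0.38  1.67 -0.    1.09 -2.55] F [ 1.3  0.8 -0.8] w 0.0619
-> rel [ 0.0345 -0.026  -0.0026] twist -25.66
19 centre [ 0.5204 -0.0641  0.1897] mid [ 0.5258 -0.0598  0.1799] radii mm [ 0.  13.  13.1 13.4 13.4 13.4 13.6 25.4 25.5 26.1 26.1 26.8 26.9 27.2
 27.2 27.2 27.4 27.5 27.6]
6 6 phase deg 22.12 of 60.0 1.0
12 2 phase deg -7.7 of 30.0 0.99
n [-0.341 -0.543  0.767] tilt 39.88 -122.1 L -0.008570084284546968
```

View pics/d3.png

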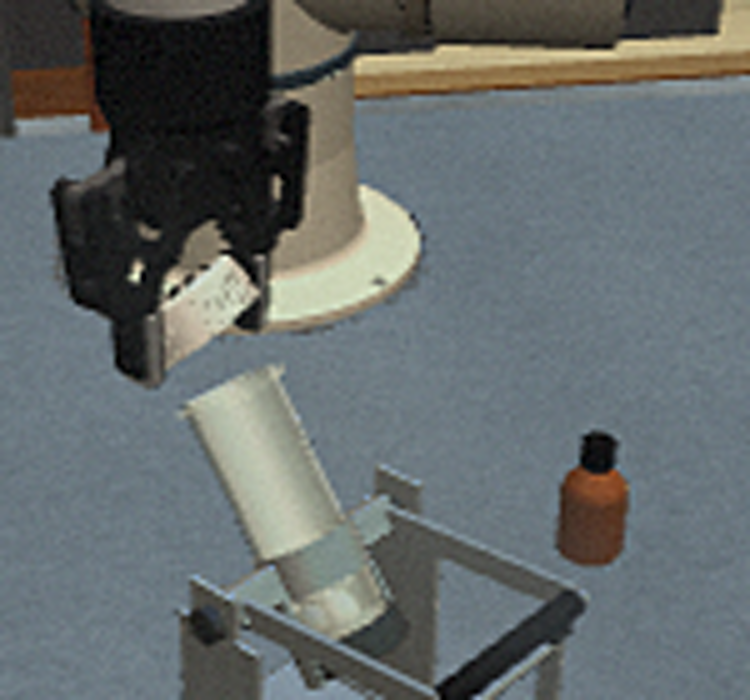

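jog_arm --series '[-0.04,0.01,0,0,55,-0.04,-0.237,0.354,0,55,-0.04,-0.237,0.354,0,55,-0.04,-0.237,0.354,0,55,-0.04,-0.237,0.354,0,55,-0.04,-0.237,0.354,0,55,-0.04,-0.237,0.354,0,55,-0.04,-0.237,0.354,0,55,-0.04,-0.237,0.354,0,55,-0.04,-0.237,0.354,0,55,-0.04,-0.237,0.354,0,55,-0.04,-0.237,0.354,0,55]'

```text
t: 10.2
position: [0.4506, 0.3567, 0.2311]
orientation: [-0.507, 1.57, 1.788]
force: [-1.3, -0.8, -0.8]
grip_width: 0.0619
```

```bash
python3 - <<'E'
from h import *; from workcell import env
st=env.state();rel(st,[.452,.351,.01])
f=env.grab_frame("wrist");cv2.imwrite("pics/e1.png",f["image"])
E
```

```text
t 10.2 pos [0.4506 0.3567 0.2311] zyaw 131.53 q [ 0.57  0.42  1.47  0.    1.25 -1.73] F [-1.3 -0.8 -0.8] w 0.0619
-> rel [ 0.2211  0.0029 -0.0055] twist 0
```

View pics/e1.png

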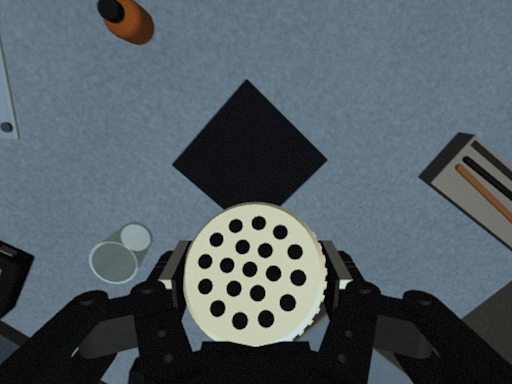

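jog_arm --series '[0.04,0,-0.004,0,55,0.08,0,-0.004,0,55,0.12,0,-0.004,0,55,0.16,0,-0.004,0,55,0.19,0,-0.004,0,55,0.205,0,-0.004,0,55,0.212,0,-0.004,0,55,0.217,0,-0.004,0,55,0.22,0,-0.004,0,55,0.22,0,-0.004,0,55]'

```text
t: 11.08
position: [0.4548, 0.3491, 0.012]
orientation: [-1.727, 1.57, 0.566]
force: [-0.6, -0.3, -0.1]
grip_width: 0.0615
```

```bash
python3 - <<'E'
from h import *; from workcell import env
f=env.grab_frame("scene");crop(f,340,140,450,240,7,"pics/e2.png")
E
```

```text
(no output)
```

View pics/e2.png

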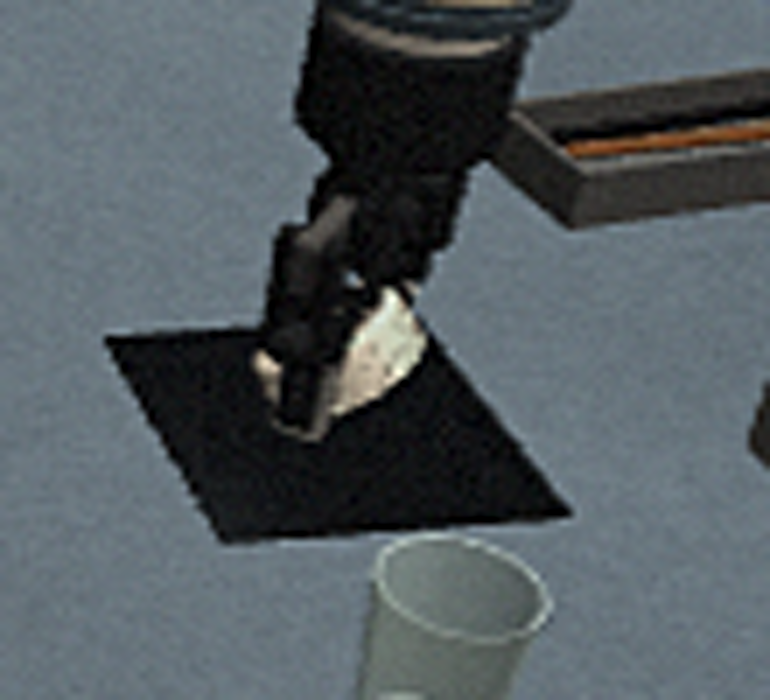

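jog_arm --series '[0.003,0,0,0,55,0.005,0,0,0,55,0.006,0,0,0,55]' --newtons 20

```text
t: 11.38
position: [0.4558, 0.3498, 0.0066]
orientation: [-1.724, 1.567, 0.569]
force: [4.3, 3.7, 13.8]
grip_width: 0.062
```

jog_arm --series '[-0.002,0,0,0,100,-0.003,0,0,0,100,-0.003,0,0,0,100,-0.003,0,0,0,100,-0.003,0,0,0,100]'

```text
t: 11.8
position: [0.4543, 0.3489, 0.0086]
orientation: [1.466, 1.571, -2.525]
force: [0.7, 0.2, 0.6]
grip_width: 0.0856
```

```bash
python3 - <<'E'
from h import *; from workcell import env
f=env.grab_frame("wrist");cv2.imwrite("pics/e3.png",f["image"])
st=env.state();rel(st,st["position"])
E
```

```text
t 11.85 pos [0.4543 0.3489 0.0086] zyaw 131.38 q [ 0.55  0.72  1.67  0.    0.75 -1.74] F [-0.2 -0.2 -0.1] w 0.0856
-> rel [0. 0. 0.] twist 0
```

View pics/e3.png

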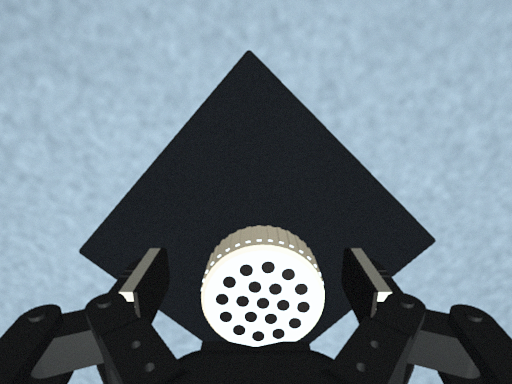

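jog_arm --series '[-0.04,0,0,0,100,-0.08,0,0,0,100,-0.25,0.461,-0.566,105.8,100,-0.25,0.461,-0.566,105.8,100,-0.25,0.461,-0.566,105.8,100,-0.25,0.461,-0.566,105.8,100,-0.25,0.461,-0.566,105.8,100,-0.25,0.461,-0.566,105.8,100,-0.25,0.461,-0.566,105.8,100,-0.25,0.461,-0.566,105.8,100,-0.25,0.461,-0.566,105.8,100,-0.25,0.461,-0.566,105.8,100]'

```text
t: 12.85
position: [0.4695, -0.0585, 0.1837]
orientation: [-1.101, 1.571, -0.065]
force: [1.7, 0.0, 0.7]
grip_width: 0.0853
```

```bash
python3 - <<'E'
from h import *; from workcell import env
st=env.state();rel(st,[.483,-.381,.22],25.6)
f=env.grab_frame("top");crop(f,60,120,320,250,3,"pics/e4.png")
E
```

```text
t 12.85 pos [ 0.4695 -0.0585  0.1837] zyaw 59.4 q [-0.25  0.34  1.77  0.    1.03 -1.29] F [1.7 0.  0.7] w 0.0853
-> rel [-0.0363 -0.1757 -0.2707] twist 33.8
```

View pics/e4.png

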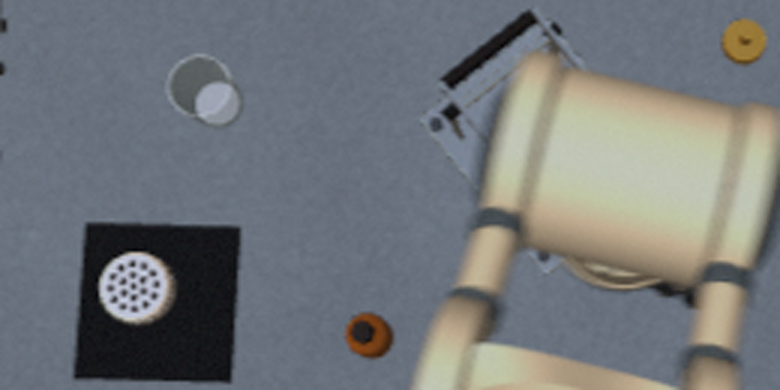

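jog_arm --series '[-0.041,0,0,0,100,-0.075,-0.018,-0.01,0,100,-0.04,-0.173,-0.268,33.8,100,-0.04,-0.173,-0.268,33.8,100,-0.04,-0.173,-0.268,33.8,100,-0.04,-0.173,-0.268,33.8,100,-0.04,-0.173,-0.268,33.8,100,-0.04,-0.173,-0.268,33.8,100,-0.04,-0.173,-0.268,33.8,100,-0.04,-0.173,-0.268,33.8,100,-0.04,-0.173,-0.268,33.8,100]'

```text
t: 13.82
position: [0.4839, -0.3783, 0.222]
orientation: [2.591, 1.57, 3.041]
force: [0.3, 0.1, -0.3]
grip_width: 0.0851
```

```bash
python3 - <<'E'
from h import *; from workcell import env
st=env.state();rel(st,[.483,-.381,.029],25.6)
f=env.grab_frame("wrist");cv2.imwrite("pics/g1.png",f["image"]);pickle.dump((st,f),open("g1.pkl","wb"))
E
```

```text
t 13.82 pos [ 0.4839 -0.3783  0.222 ] zyaw 25.79 q [-0.76  0.49  1.38 -0.    1.27 -1.21] F [ 0.3  0.1 -0.3] w 0.0851
-> rel [ 0.193  -0.0021 -0.0019] twist 0.19
```

View pics/g1.png

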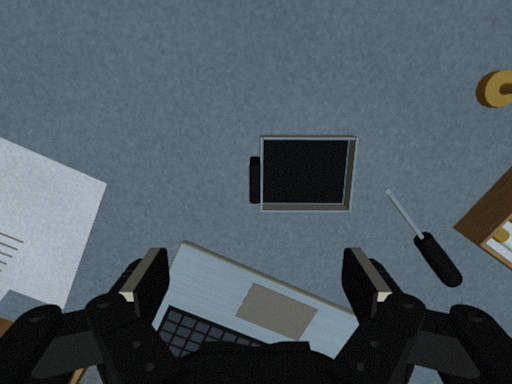

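```bash
python3 - <<'E'
from h import *
st,f=pickle.load(open("g1.pkl","rb"))
crop(f,235,120,375,225,5,"pics/g2.png")
for u,v in((255,180),): print(ray(f,u,v,.064,st))
c=[ray(f,u,v,.028,st) for u,v in((261,136),(357,136),(350,211),(261,211))]
c=np.array(c);print(c.round(4),[np.linalg.norm(c[i]-c[(i+1)%4]).round(4) for i in range(4)])
R=tool(st)
for p in (ray(f,255,180,.064,st),c.mean(0)): print((R.T@(p-st["position"])).round(4))
E
```

```text
[ 0.48507401 -0.38015258  0.064     ]
[[ 0.4731 -0.3401  0.028 ]
 [ 0.5696 -0.2936  0.028 ]
 [ 0.609  -0.3737  0.028 ]
 [ 0.5124 -0.4204  0.028 ]] [np.float64(0.1071), np.float64(0.0893), np.float64(0.1073), np.float64(0.0894)]
[ 0.158  -0.0023  0.0003]
[ 0.194  -0.0057  0.0608]
```

View pics/g2.png

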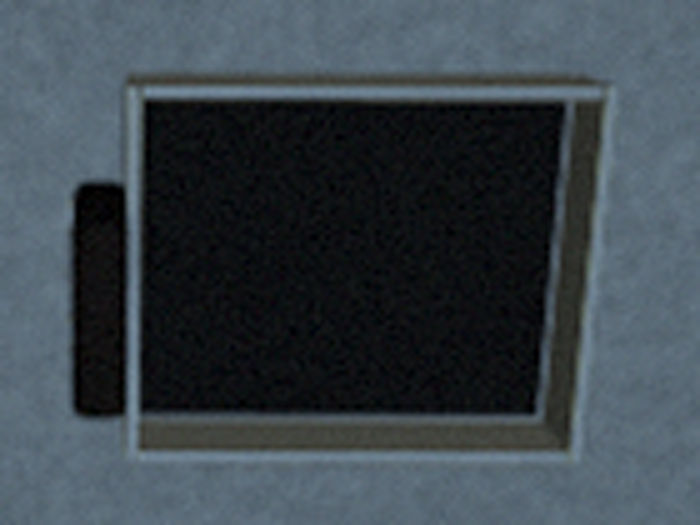

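jog_arm --series '[0.04,-0.004,0,0,70,0.08,-0.004,0,0,50,0.12,-0.004,0,0,50,0.155,-0.004,0,0,50,0.18,-0.004,0,0,50,0.19,-0.004,0,0,50,0.19,-0.004,0,0,50,0.19,-0.004,0,0,0,0.19,-0.004,0,0,0,0.19,-0.004,0,0,0,0.19,-0.004,0,0,0]' --newtons 60

```text
t: 14.78
position: [0.4872, -0.3795, 0.0353]
orientation: [-1.19, 1.568, -0.736]
force: [0.1, 1.0, 6.2]
grip_width: 0.011
```

jog_arm --series '[0,0,0,0,0,0,0,0,0,0]'

```text
t: 14.95
position: [0.4872, -0.3795, 0.0353]
orientation: [-1.164, 1.568, -0.711]
force: [-0.5, 0.7, 7.3]
grip_width: 0.0112
```

```bash
python3 - <<'E'
from h import *; from workcell import env
st=env.state();rel(st,[.4285,-.13,.032],38.5)
f=env.grab_frame("wrist");cv2.imwrite("pics/g3.png",f["image"]);pickle.dump((st,f),open("g3.pkl","wb"))
E
```

```text
t 14.95 pos [ 0.4872 -0.3795  0.0353] zyaw 25.95 q [-0.76  0.72  1.54  0.    0.88 -1.21] F [-0.5  0.7  7.3] w 0.0112
-> rel [0.0026 0.25   0.0564] twist -12.55
```

View pics/g3.png

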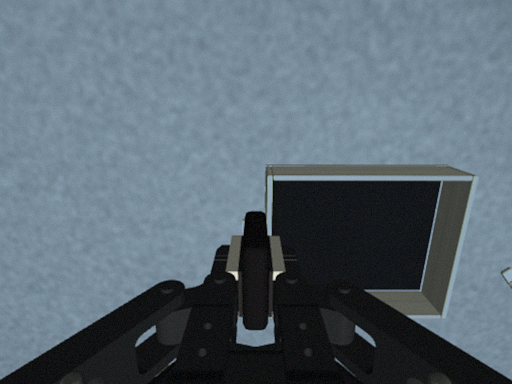

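jog_arm --series '[-0.01,0,0,0,0,-0.03,0,0,0,0,-0.05,0,0,0,0,-0.05,0,0,0,0]'

```text
t: 15.33
position: [0.4879, -0.3804, 0.0881]
orientation: [-1.214, 1.564, -0.761]
force: [1.8, -0.4, -2.0]
grip_width: 0.011
```

```bash
python3 - <<'E'
from h import *; from workcell import env
st,f=pickle.load(open("c5.pkl","rb"));crop(f,170,160,345,210,4,"pics/g4.png")
st,f=pickle.load(open("c1.pkl","rb"));crop(f,190,120,370,340,3,"pics/g5.png")
st=env.state();rel(st,[.4285,-.13,.032],38.5)
f=env.grab_frame("wrist");cv2.imwrite("pics/g6.png",f["image"]);pickle.dump((st,f),open("g6.pkl","wb"))
f=env.grab_frame("scene");crop(f,70,170,220,290,5,"pics/g7.png")
E
```

```text
t 15.33 pos [ 0.4879 -0.3804  0.0881] zyaw 25.96 q [-0.76  0.64  1.51 -0.    0.98 -1.21] F [ 1.8 -0.4 -2. ] w 0.011
-> rel [0.0547 0.2515 0.056 ] twist -12.54
```

View pics/g4.png

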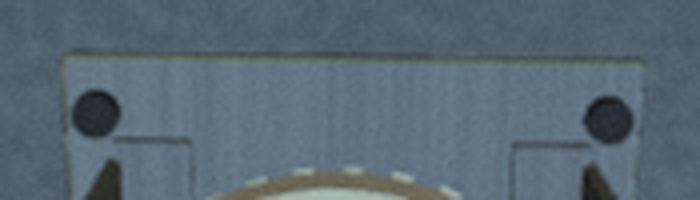

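View pics/g5.png

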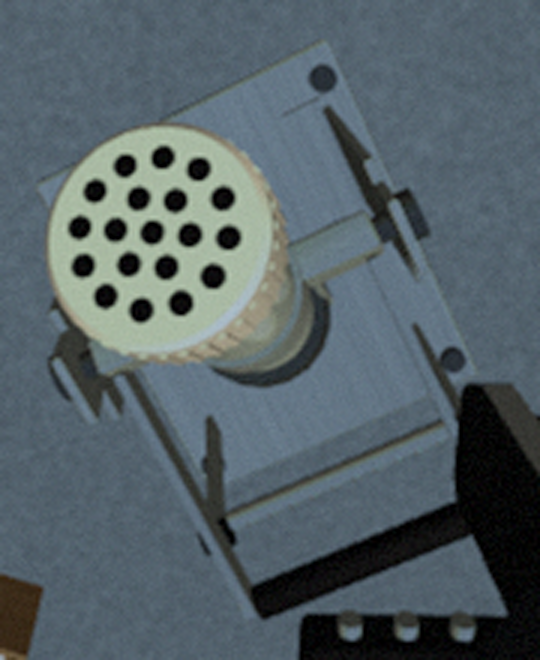

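View pics/g6.png

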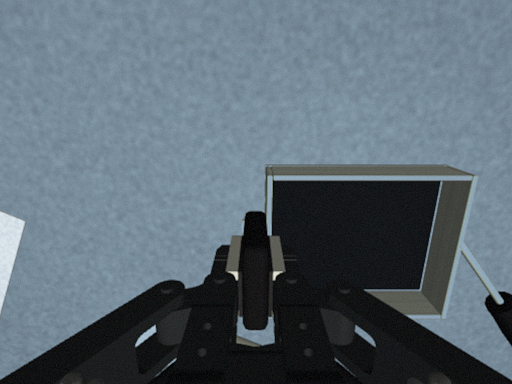

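View pics/g7.png

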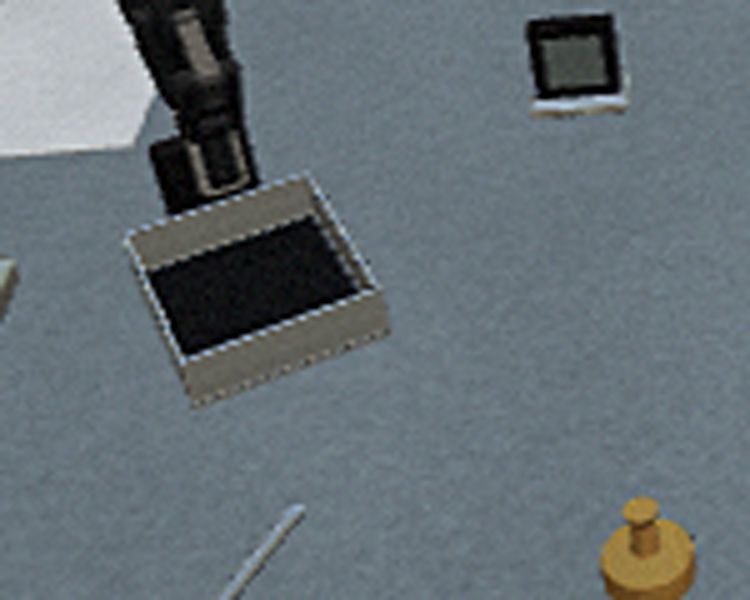

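```bash
python3 - <<'E'
from h import *
st,f=pickle.load(open("g6.pkl","rb"));R=tool(st)
z=.028+.053
c=np.array([ray(f,u,v,z,st) for u,v in((266,166),(476,177),(442,317),(266,317))])
c=np.array([ray(f,u,v,z,st) for u,v in((266,175),(476,177),(444,317))])
print([(R.T@(p-st["position"])).round(4) for p in c])
st,f=pickle.load(open("c5.pkl","rb"))
a=ray(f,170+64/4-.4,160+57/4-.4,.005,st);b=ray(f,170+642/4-.4,160+64/4-.4,.005,st)
print("front corners",a,b,np.linalg.norm(a-b),"mid",(a+b)/2)
e=(b-a)/np.linalg.norm(a-b);yaw=np.degrees(np.arctan2(e[1],e[0]));print(yaw-90)
x=np.array([e[1],-e[0],0]);x*=np.sign(x[0]);print("pivot",(a+b)/2+.05*x)
st,f=pickle.load(open("c1.pkl","rb"))
R0=ray(f,190+325/3-.4,120+40/3-.4,.005,st);L0=ray(f,190+38/3-.4,120+185/3-.4,.005,st)
print("c1 corners",R0,L0,np.linalg.norm(R0-L0),(R0+L0)/2)
h1=ray(f,190+257/3-.4,120+603/3-.4,.123,st);print("handle end",h1)
E
```

```text
[array([0.0068, 0.0402, 0.0063]), array([0.0071, 0.039 , 0.1152]), array([ 0.0076, -0.0488,  0.1155])]
front corners [ 0.5711693  -0.11343287  0.005     ] [0.47836236 0.00146485 0.005     ] 0.14769770738966995 mid [ 0.52476583 -0.05598401  0.005     ]
38.92903380542376
pivot [ 0.56366207 -0.02456614  0.005     ]
c1 corners [0.47761144 0.00154982 0.005     ] [ 0.57036738 -0.11228425  0.005     ] 0.14683957195370712 [ 0.52398941 -0.05536721  0.005     ]
handle end [0.68182998 0.01117873 0.123     ]
```

jog_arm --series '[-0.02,0.03,0.006,-2,0,-0.02,0.065,0.014,-4,0,-0.02,0.1,0.022,-6,0,-0.02,0.135,0.03,-8,0,-0.02,0.17,0.037,-10,0,-0.02,0.205,0.045,-12,0,-0.02,0.235,0.052,-13.2,0,-0.02,0.254,0.0555,-13.2,0,-0.02,0.254,0.0555,-13.2,0,0.01,0.254,0.0555,-13.2,0,0.03,0.254,0.0555,-13.2,0,0.03,0.254,0.0555,-13.2,0]'

```text
t: 16.43
position: [0.4235, -0.1256, 0.0504]
orientation: [2.049, 1.566, 2.732]
force: [-1.0, 0.8, -2.3]
grip_width: 0.0111
```

```bash
python3 - <<'E'
from h import *; from workcell import env
st=env.state();rel(st,[.4263,-.1275,.036],39.2)
f=env.grab_frame("wrist");cv2.imwrite("pics/g8.png",f["image"]);pickle.dump((st,f),open("g8.pkl","wb"))
E
```

```text
t 16.43 pos [ 0.4235 -0.1256  0.0504] zyaw 39.15 q [-0.42  0.55  1.97 -0.    0.63 -1.11] F [-1.   0.8 -2.3] w 0.0111
-> rel [ 0.0144 -0.0033  0.001 ] twist -0.05
```

View pics/g8.png

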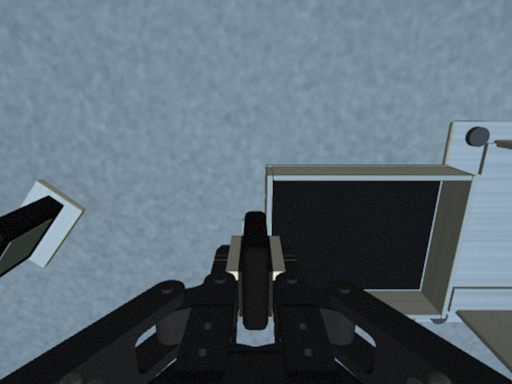

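```bash
python3 - <<'E'
from h import *
st,f=pickle.load(open("g8.pkl","rb"));R=tool(st)
crop(f,400,100,512,340,3,"pics/g9.png")
for u,v in((450,122),(435,320)):
    print((R.T@(ray(f,u,v,.005,st)-st["position"])).round(4))
E
```

```text
[0.0455 0.0641 0.1207]
[ 0.0448 -0.0827  0.1375]
```

View pics/g9.png

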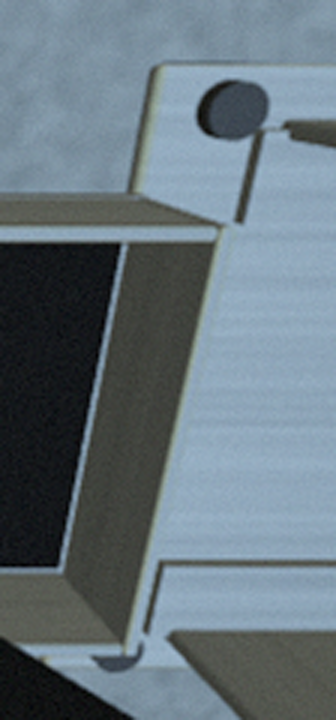

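```bash
python3 - <<'E'
from h import *
st,f=pickle.load(open("g8.pkl","rb"));R=tool(st)
for u,v in((451.3,121.5),(443.2,164),(413,320)):
    print((R.T@(ray(f,u,v,.005,st)-st["position"])).round(4))
E
```

```text
[0.0455 0.0644 0.1215]
[0.0454 0.0378 0.1214]
[ 0.0449 -0.0827  0.1208]
```

jog_arm --series '[0.004,-0.004,0.0005,0,0,0.009,-0.004,0.0005,0,0,0.012,-0.004,0.0005,0,0,0.014,-0.004,0.0005,0,0,0.015,-0.004,0.0005,0,0]'

```text
t: 16.9
position: [0.4279, -0.129, 0.0381]
orientation: [-1.104, 1.571, -0.421]
force: [0.0, -0.4, -2.9]
grip_width: 0.0113
```

jog_arm --series '[0.0015,0,0,0,0,0.003,0,0,0,0,0.003,0,0,0,0]'

```text
t: 17.15
position: [0.428, -0.129, 0.0353]
orientation: [-1.186, 1.57, -0.502]
force: [-0.8, -0.3, 1.4]
grip_width: 0.0111
```

jog_arm --series '[0,0,0,0,20,0,0,0,0,40,0,0,0,0,60,0,0,0,0,60,-0.03,0,0,0,60,-0.07,0,0,0,60,-0.11,0,-0.02,0,80,-0.15,0,-0.04,0,100,-0.15,0,-0.04,0,100]'

```text
t: 17.9
position: [0.3971, -0.1559, 0.19]
orientation: [-1.272, 1.565, -0.588]
force: [2.2, -0.3, 1.8]
grip_width: 0.0846
```

```bash
python3 - <<'E'
from h import *; from workcell import env
st=env.state();rel(st,[.651,.0485,.26],38.7)
f=env.grab_frame("wrist");cv2.imwrite("pics/h1.png",f["image"]);pickle.dump((st,f),open("h1.pkl","wb"))
E
```

```text
t 17.9 pos [ 0.3971 -0.1559  0.19  ] zyaw 39.15 q [-0.51  0.27  1.87 -0.    1.   -1.2 ] F [ 2.2 -0.3  1.8] w 0.0846
-> rel [-0.0694 -0.0022  0.3261] twist 0.45
```

View pics/h1.png

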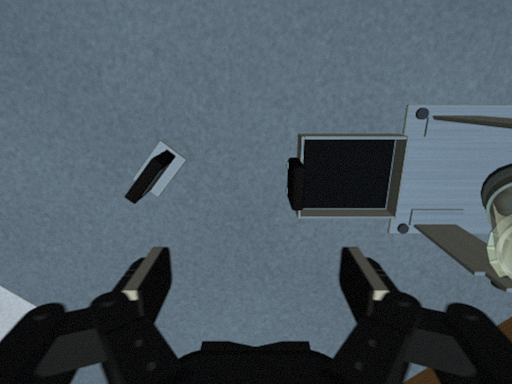

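jog_arm --series '[-0.041,0,0,0,100,-0.075,0,0.01,0,100,-0.075,-0.002,0.326,0.4,100,-0.075,-0.002,0.326,0.4,100,-0.075,-0.002,0.326,0.4,100,-0.075,-0.002,0.326,0.4,100,-0.075,-0.002,0.326,0.4,100,-0.075,-0.002,0.326,0.4,100,-0.075,-0.002,0.326,0.4,100,-0.075,-0.002,0.326,0.4,100,-0.075,-0.002,0.326,0.4,100]'

```text
t: 18.87
position: [0.6538, 0.0539, 0.2575]
orientation: [1.641, 1.569, 2.32]
force: [-0.5, 0.2, -0.5]
grip_width: 0.0857
```

```bash
python3 - <<'E'
from h import *; from workcell import env
st=env.state();rel(st,[.6515,.0482,.26],38.7)
f=env.grab_frame("wrist");cv2.imwrite("pics/h2.png",f["image"]);pickle.dump((st,f),open("h2.pkl","wb"))
d=pickle.load(open("a.pkl","rb"));t=d["top"];P=cloud(t)
x=np.array([.780,.625,0]);y=np.array([-.625,.78,0]);pv=np.array([.563,-.0237,0])
Q=P[110:180,195:250].reshape(-1,3)-pv
for f_ in np.arange(.075,.135,.004):
    k=(abs(Q@y)<.03)&(abs(Q@x-f_)<.002);
    if k.sum(): print(round(f_,3),k.sum(),np.percentile(Q[k,2],[10,50,90]).round(3))
E
```

```text
t 18.87 pos [0.6538 0.0539 0.2575] zyaw 38.92 q [-0.01  0.52  1.23  0.    1.4  -0.69] F [-0.5  0.2 -0.5] w 0.0857
-> rel [-0.0026 -0.003  -0.0053] twist 0.22
0.075 30 [0.003 0.006 0.01 ]
0.079 33 [0.003 0.008 0.01 ]
0.083 29 [0.003 0.006 0.009]
0.087 30 [0.003 0.007 0.009]
0.091 33 [0.003 0.006 0.01 ]
0.095 48 [0.004 0.009 0.095]
0.099 71 [0.005 0.09  0.094]
0.103 53 [0.002 0.009 0.093]
0.107 45 [0.003 0.008 0.129]
0.111 79 [0.005 0.125 0.131]
0.115 51 [0.005 0.129 0.133]
0.119 25 [0.126 0.129 0.131]
0.123 11 [0.006 0.008 0.01 ]
0.127 27 [0.003 0.006 0.009]
0.131 31 [0.002 0.006 0.009]
0.135 27 [-0.     0.003  0.005]
```

View pics/h2.png

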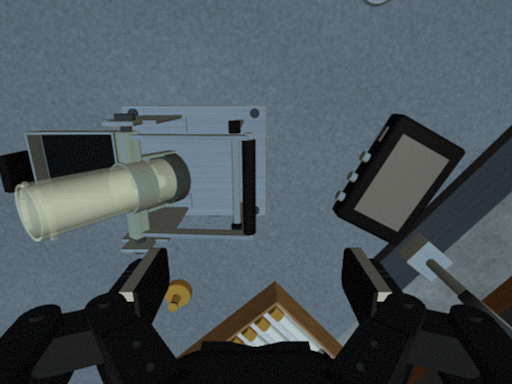

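```bash
python3 - <<'E'
from h import *
st,f=pickle.load(open("h2.pkl","rb"));R=tool(st)
g=f["image"].mean(2)
for v in (155,187,220): print(v,g[v,236:262].astype(int))
for u,v in((249.5,187),(249.5,140),(249.5,235)):
    p=ray(f,u,v,.124,st);print(p,(R.T@(p-st["position"])).round(4))
E
```

```text
155 [125 123 109 116 132 104  45   2  15  16  19  18   9  14  19  21  15  12
   7  72 122 132 133 130 129 127]
187 [129 122 118 119 128 126  84  21   1  10  12  16  21  15  18  20   7   9
  13  69 124 132 132 136 131 132]
220 [127 125 125 124  91  62  56  24   6  16  22   9  14  13  15  13  12  11
  12  46  94 108 106 105 105 108]
[0.65171185 0.04871976 0.124     ] [ 0.1334 -0.0029 -0.0048]
[0.6236873 0.0838943 0.124    ] [ 0.1335  0.0421 -0.0045]
[0.68330717 0.00906343 0.124     ] [ 0.1334 -0.0536 -0.0052]
```

jog_arm --series '[0.03,-0.004,-0.005,0.2,50,0.065,-0.004,-0.005,0.2,50,0.1,-0.004,-0.005,0.2,50,0.13,-0.004,-0.005,0.2,50,0.145,-0.004,-0.005,0.2,50,0.1505,-0.004,-0.005,0.2,50,0.1505,-0.004,-0.005,0.2,20,0.1505,-0.004,-0.005,0.2,0,0.1505,-0.004,-0.005,0.2,0,0.1505,-0.004,-0.005,0.2,0,0.1505,-0.004,-0.005,0.2,0,0.1505,-0.004,-0.005,0.2,0]' --newtons 20

```text
t: 19.92
position: [0.6526, 0.0457, 0.1123]
orientation: [-0.347, 1.563, 0.326]
force: [10.2, 16.3, 0.3]
grip_width: 0.0122
```

```bash
python3 - <<'E'
from h import *; from workcell import env
st=env.state();rel(st,[.6517,.0487,.107],38.7)
f=env.grab_frame("wrist");cv2.imwrite("pics/h3.png",f["image"]);pickle.dump((st,f),open("h3.pkl","wb"))
E
```

```text
t 19.92 pos [0.6526 0.0457 0.1123] zyaw 38.57 q [-0.02  0.65  1.4   0.    1.08 -0.7 ] F [10.2 16.3  0.3] w 0.0122
-> rel [0.0053 0.0029 0.0011] twist -0.13
```

View pics/h3.png

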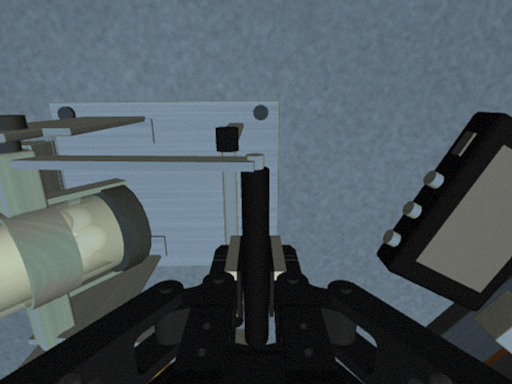

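jog_arm --series '[-0.01,0,-0.001,0,0,-0.02,0,-0.003,0,0,-0.031,0,-0.007,0,0,-0.042,0,-0.0115,0,0,-0.053,0,-0.017,0,0,-0.063,0,-0.024,0,0,-0.072,0,-0.032,0,0,-0.08,0,-0.041,0,0,-0.0875,0,-0.0505,0,0,-0.0875,0,-0.0505,0,0]'

```text
t: 20.8
position: [0.6127, 0.0126, 0.2024]
orientation: [-0.574, 1.56, 0.099]
force: [7.0, 12.6, 16.5]
grip_width: 0.0121
```

```bash
python3 - <<'E'
from h import *; from workcell import env
st=env.state();rel(st,[.6526,.0457,.1123],38.7)
f=env.grab_frame("scene");pickle.dump(f,open("s3.pkl","wb"));crop(f,170,80,340,260,4,"pics/h4.png")
E
```

```text
t 20.8 pos [0.6127 0.0126 0.2024] zyaw 38.55 q [-0.08  0.5   1.42  0.    1.21 -0.75] F [ 7.  12.6 16.5] w 0.0121
-> rel [0.0905 0.0015 0.051 ] twist -0.15
```

View pics/h4.png

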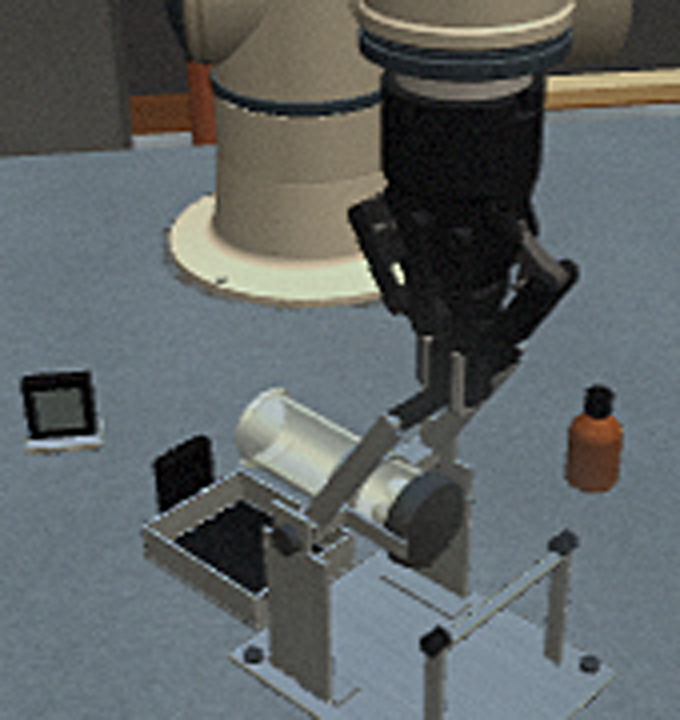

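jog_arm --series '[-0.006,0,-0.007,0,0,-0.011,0,-0.0155,0,0,-0.015,0,-0.025,0,0,-0.018,0,-0.0345,0,0,-0.02,0,-0.0445,0,0,-0.021,0,-0.053,0,0,-0.0215,0,-0.058,0,0,-0.0215,0,-0.058,0,0]'

```text
t: 21.52
position: [0.5653, -0.0248, 0.2205]
orientation: [-0.923, 1.567, -0.251]
force: [3.8, -0.4, 9.6]
grip_width: 0.0122
```

```bash
python3 - <<'E'
from h import *; from workcell import env
st=env.state();rel(st,[.6526,.0457,.1123],38.7)
f=env.grab_frame("scene");pickle.dump(f,open("s4.pkl","wb"));crop(f,170,80,340,260,4,"pics/h5.png")
f=env.grab_frame("wrist");cv2.imwrite("pics/h6.png",f["image"])
E
```

```text
t 21.52 pos [ 0.5653 -0.0248  0.2205] zyaw 38.52 q [-0.15  0.42  1.51 -0.    1.21 -0.82] F [ 3.8 -0.4  9.6] w 0.0122
-> rel [0.1085 0.0012 0.1119] twist -0.18
```

View pics/h5.png

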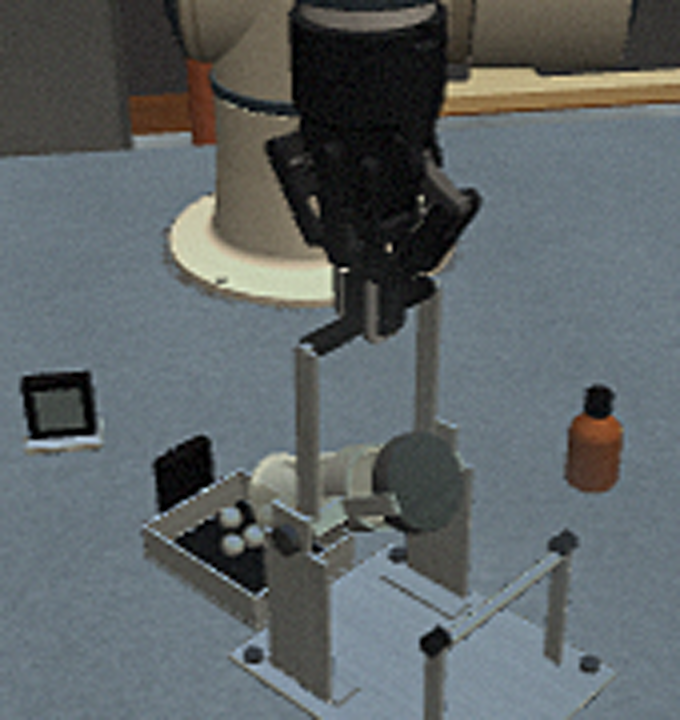

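View pics/h6.png

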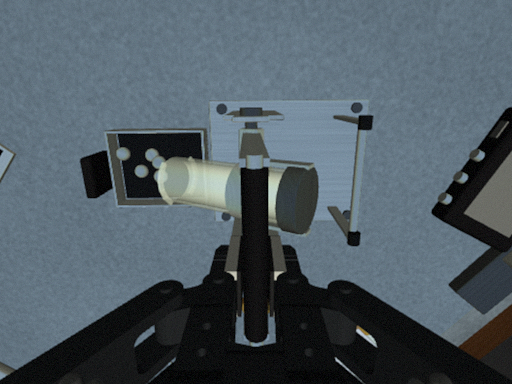

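jog_arm --series '[0,0,0,0,0,0,0,0,0,0,0,0,0,0,0,0,0,0,0,0,0,0,0,0,0,0,0,0,0,0,0,0,0,0,0,0,0,0,0,0,0,0,0,0,0,0,0,0,0,0,0,0,0,0,0,0,0,0,0,0]'

```text
t: 22.62
position: [0.566, -0.0242, 0.2205]
orientation: [-0.883, 1.566, -0.21]
force: [3.7, -2.5, 10.8]
grip_width: 0.0118
```

jog_arm --series '[0,0,0,0,0,0,0,0,0,0,0,0,0,0,0,0,0,0,0,0,0,0,0,0,0,0,0,0,0,0,0,0,0,0,0,0,0,0,0,0,0,0,0,0,0,0,0,0,0,0,0,0,0,0,0,0,0,0,0,0]'

```text
t: 23.62
position: [0.566, -0.0242, 0.2205]
orientation: [-0.873, 1.566, -0.2]
force: [2.9, -2.6, 11.7]
grip_width: 0.0122
```

```bash
python3 - <<'E'
from h import *; from workcell import env
st=env.state();rel(st,[.6526,.0457,.1123],38.7)
f=env.grab_frame("wrist");crop(f,80,90,340,250,3,"pics/h7.png")
f=env.grab_frame("scene");crop(f,190,160,300,260,6,"pics/h8.png")
E
```

```text
t 23.62 pos [ 0.566  -0.0242  0.2205] zyaw 38.55 q [-0.15  0.42  1.51 -0.    1.21 -0.82] F [ 2.9 -2.6 11.7] w 0.0122
-> rel [0.1085 0.0011 0.111 ] twist -0.15
```

View pics/h7.png

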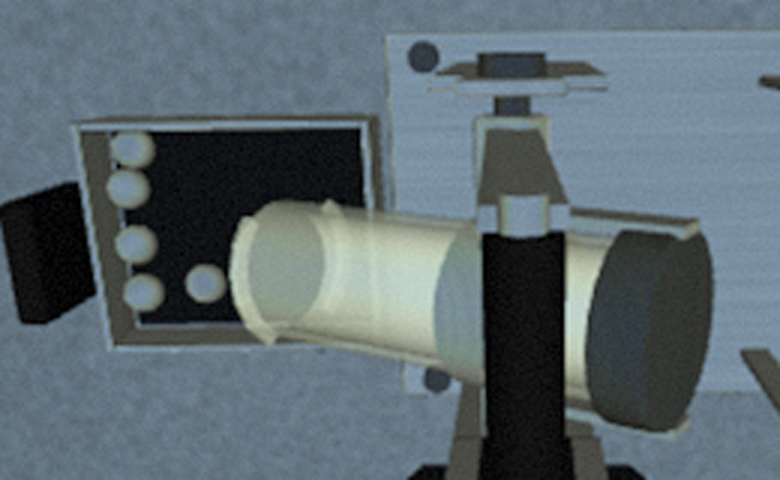

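View pics/h8.png

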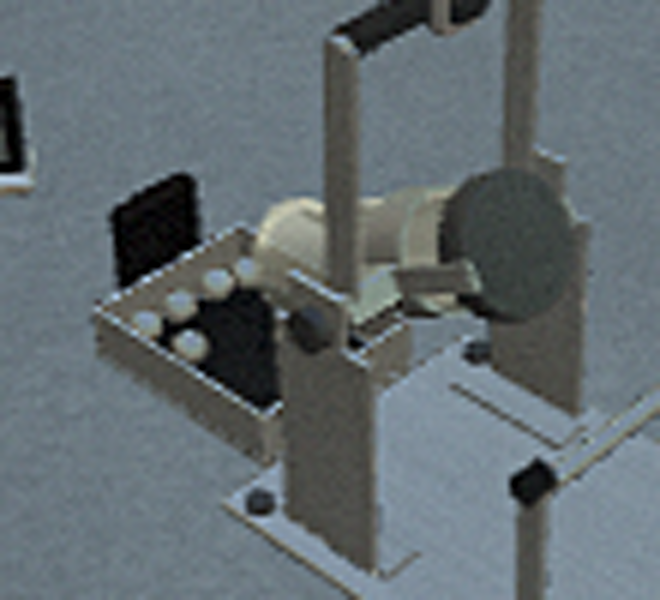

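jog_arm --series '[0.0015,0,0.0105,0,0,0.0033,0,0.0205,0,0,0.006,0,0.03,0,0,0.0095,0,0.0395,0,0,0.014,0,0.0487,0,0,0.019,0,0.0575,0,0,0.025,0,0.066,0,0,0.032,0,0.074,0,0,0.039,0,0.081,0,0,0.047,0,0.0875,0,0,0.055,0,0.0933,0,0,0.064,0,0.0983,0,0]'

```text
t: 24.72
position: [0.6421, 0.0378, 0.1539]
orientation: [-1.37, 1.571, -0.697]
force: [3.2, -3.1, 0.9]
grip_width: 0.012
```

```bash
python3 - <<'E'
from h import *; from workcell import env
st=env.state();rel(st,[.6526,.0457,.1123],38.7)
E
```

```text
t 24.72 pos [0.6421 0.0378 0.1539] zyaw 38.56 q [-0.03  0.6   1.39 -0.    1.16 -0.71] F [ 3.2 -3.1  0.9] w 0.012
-> rel [ 0.0416 -0.0003  0.0131] twist -0.14
```

jog_arm --series '[0.009,0,0.004,0,0,0.0185,0,0.0076,0,0,0.0264,0,0.0096,0,0,0.033,0,0.0112,0,0,0.038,0,0.0119,0,0,0.041,0,0.0123,0,0,0.043,0,0.0123,0,0,0.044,0,0.0123,0,0,0.044,0,0.0123,0,0]'

```text
t: 25.47
position: [0.6522, 0.0459, 0.1101]
orientation: [-0.143, 1.569, 0.529]
force: [9.0, 4.0, 0.5]
grip_width: 0.0119
```

```bash
python3 - <<'E'
from h import *; from workcell import env
f=env.grab_frame("scene");crop(f,210,120,350,260,5,"pics/i1.png")
a=pickle.load(open("a.pkl","rb"))["scene"];crop(a,210,120,350,260,5,"pics/i0.png")
A=f["image"][120:260,210:350];B=a["image"][120:260,210:350]
d=cv2.absdiff(A,B).max(2);print((d[90:,:]>60).sum())
E
```

```text
597
```

View pics/i1.png

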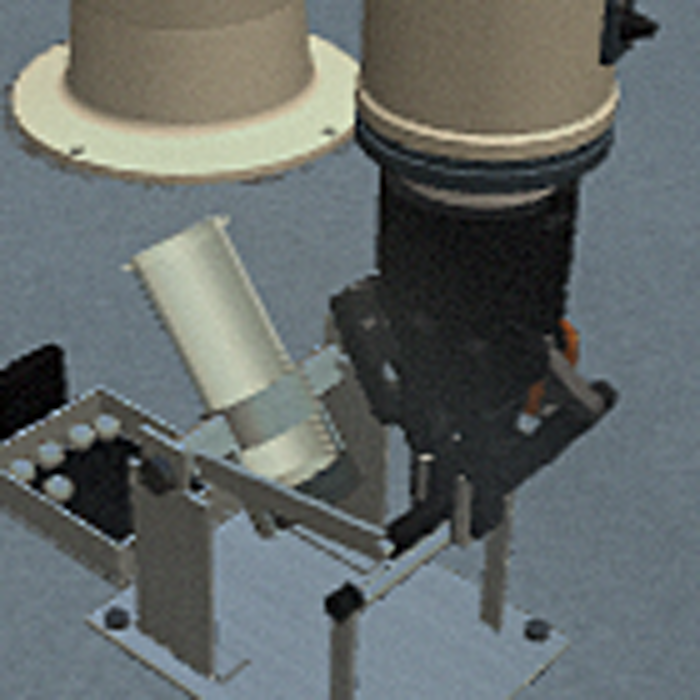

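View pics/i0.png

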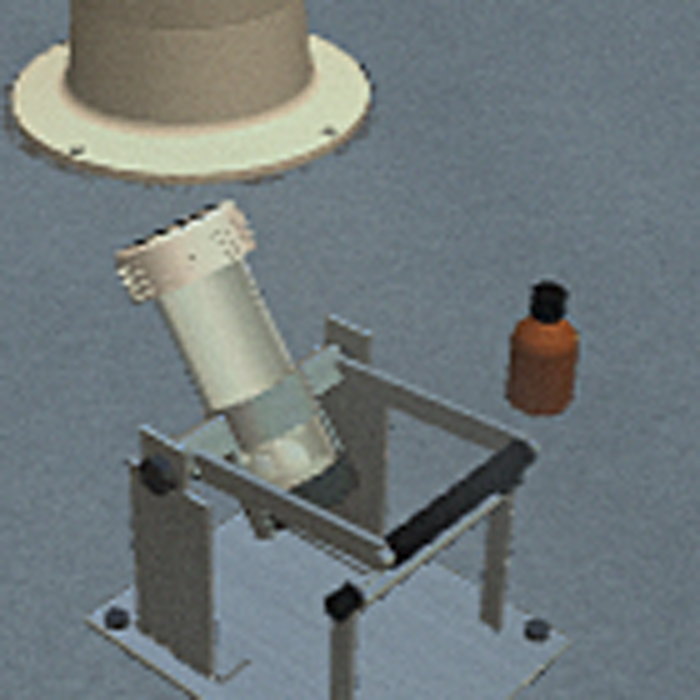

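jog_arm --series '[0.002,0,0,0,0,0.004,0,0,0,0,0.004,0,0,0,0]'

```text
t: 25.77
position: [0.6524, 0.046, 0.1062]
orientation: [-0.204, 1.568, 0.469]
force: [10.6, 4.6, 0.5]
grip_width: 0.012
```

```bash
python3 - <<'E'
from h import *; from workcell import env
f=env.grab_frame("scene")
a=pickle.load(open("a.pkl","rb"))["scene"]
A=cv2.resize(f["image"][180:250,240:300],None,fx=6,fy=6,interpolation=2);B=cv2.resize(a["image"][180:250,240:300],None,fx=6,fy=6,interpolation=2)
cv2.imwrite("pics/i2.png",np.hstack([A,B]))
E
```

```text
(no output)
```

View pics/i2.png

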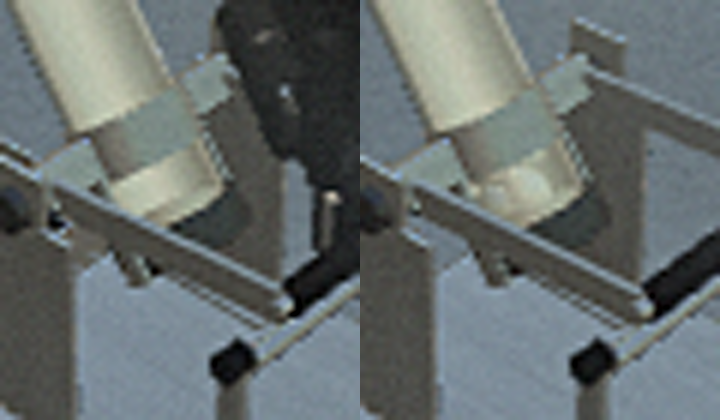

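jog_arm --series '[0.002,0,0,0,0,0.003,0,0,0,0,0.003,0,0,0,0]'

```text
t: 26.07
position: [0.6526, 0.0461, 0.1045]
orientation: [-0.324, 1.567, 0.349]
force: [5.0, 7.3, 14.3]
grip_width: 0.012
```

jog_arm --series '[-0.002,0,0,0,15,-0.002,0,0,0,40,-0.002,0,0,0,50,-0.002,0,0,0,50,-0.02,0,0,0,50,-0.05,0,0,0,50,-0.09,0,0,0,50,-0.13,0,0,0,50,-0.17,0,0,0,50,-0.2,0.04,0.03,0,50,-0.2,0.075,0.03,0,50,-0.2,0.075,0.03,0,50]'

```text
t: 27.07
position: [0.6264, 0.1269, 0.3057]
orientation: [0.154, 1.568, 0.829]
force: [-1.0, 0.9, -0.2]
grip_width: 0.0428
```

```bash
python3 - <<'E'
from h import *; from workcell import env
st=env.state();rel(st,[.6526,.0457,.1123],38.7)
f=env.grab_frame("scene");cv2.imwrite("pics/j1.png",cv2.resize(f["image"],(768,576)))
pickle.dump(f,open("s5.pkl","wb"))
a=pickle.load(open("a.pkl","rb"))["scene"]
A=cv2.resize(f["image"][180:250,240:300],None,fx=6,fy=6,interpolation=2);B=cv2.resize(a["image"][180:250,240:300],None,fx=6,fy=6,interpolation=2)
cv2.imwrite("pics/j2.png",np.hstack([A,B]))
f=env.grab_frame("top");cv2.imwrite("pics/j3.png",cv2.resize(f["image"],(768,576)))
E
```

```text
t 27.07 pos [0.6264 0.1269 0.3057] zyaw 38.68 q [ 0.11  0.46  1.2   0.    1.48 -0.57] F [-1.   0.9 -0.2] w 0.0428
-> rel [ 0.1933 -0.0798 -0.0307] twist -0.02
```

View pics/j1.png

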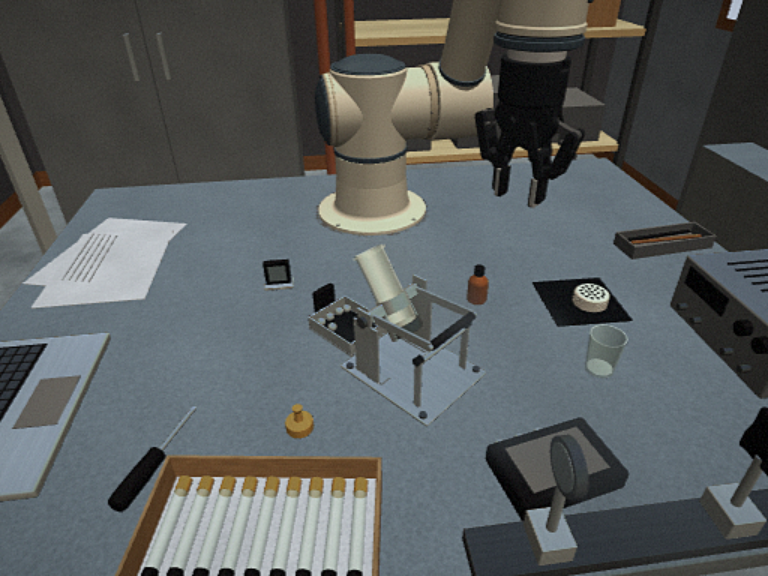

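View pics/j2.png

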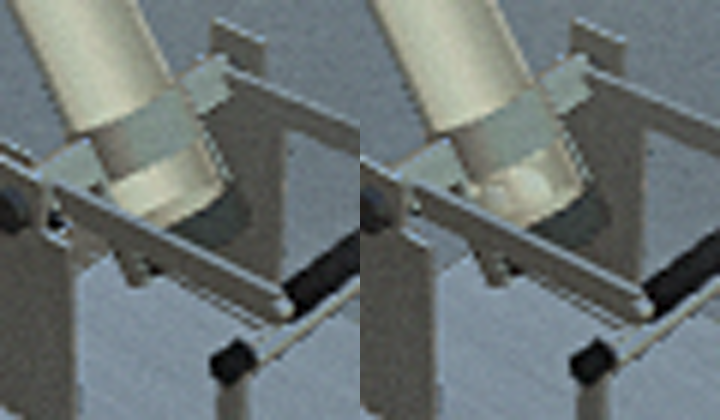

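View pics/j3.png

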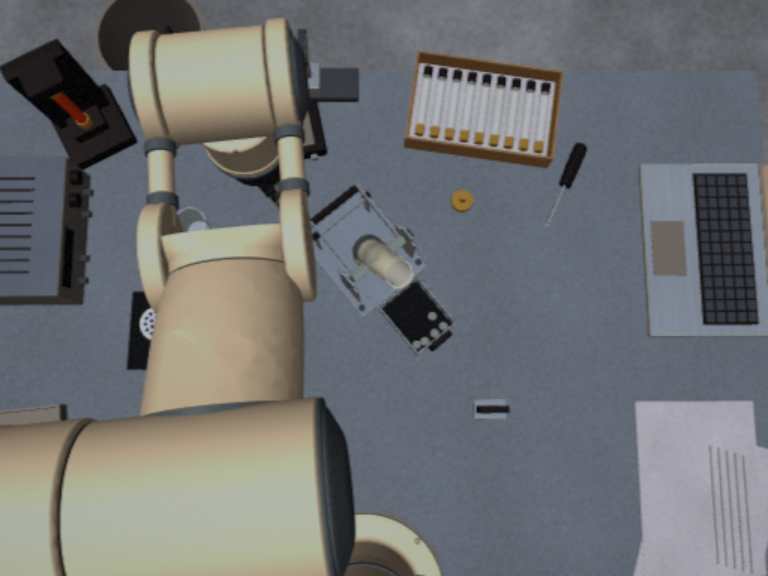

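All is in place: the cap is flat on the mat with its holes up, the five balls are in the tray, the cradle is on its rest, and the bystanders have not moved. Handing in.

```bash
python3 - <<'E'
from workcell import env
print(env.hand_in())
E
```

```text
the job is handed in; nothing more can be done
None
```

The job is done and handed in at about 27 s of the 72 s allowed; the hand-in reports no verdict.

- **Cap:** The tool always points down, so I unscrewed the leaning cap in three short gripping strokes, about 81° in all by the hole pattern. During this it loosened and rocked in its seat, and the wrist force briefly reached about 28 N. I pulled it off along the jar's axis and released it on the mat, where the wrist and overhead views showed it flat with its holes up. It lies off-centre, roughly 14 mm inside the nearest edge.
- **Tray:** It stands in front of the base plate, about 5 mm clear and centred on it to within 1–2 mm by the wrist camera.
- **Pour:** I tipped the cradle to about 1.48 rad and held it for just over 2 s. The wrist, scene and overhead views all showed five balls in the tray, and it stayed standing on the bench.
- **Lowering:** I brought the cradle back in the grip at about 1 rad/s until the rest pushed back with about 14 N, then opened. The final picture matches the starting one to under a pixel. The measured height at the handle ended about 8 mm lower than when I first gripped it. I put this down to the bar sliding in the light grip.
- **Other things:** The vial, grating, weight, screwdriver and beaker look unmoved in the final pictures; this was by eye only. The arm partly hid the mat and beaker in the last overhead picture, but both show clearly in the scene view. The arm is clear of everything.

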